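Feel out the long barrel in the rotary dust box

TASK

Lift the loose cap off the drum's port and lay it flat in the middle of the round dish. Then turn the drum's lid from bay to bay and feel through the port for the longest of the three barrels hidden inside, lift it out, and stand it upright in the white tray, without letting the cap or the barrel drop. Leave the two shorter barrels standing in their bays, the cap in the dish, and the other things on the bench where they are.

Things in the scene. Friction and masses are not known exactly. Their poses are not given: they have to be found in the camera images.
- drum: Opaque dark grey drum, 300 mm across, fixed. Origin on the bench at its centre, z up. Inner floor 6 mm, wall rim 118 mm, light grey turning lid's top face 124 mm above the bench (a pivot disc at its centre rises 4 mm more). Inner walls on its diagonals (x = y, x = -y), 98 mm high, make four bays, centred 80 mm from the axis. The -x bay, marked by a small plate outside, is filled up to 100 mm; the others hold a barrel each.
- lid (a joint): Turn of the lid, rad, counter-clockwise from above positive, 0 at the start (port over the filled bay), range -5 to 5. Port over bay_right at pi/2 (or -3pi/2), bay_far at pi or -pi, bay_left at 3pi/2 (or -pi/2). Takes 1 to 2 N at the port and stays where left. To turn it, dip shut fingers into the open port (at most 20 mm below the lid's top face, to pass over the barrels) and push its edge round.
- port (a point): Centre of the round hand port in the lid, at the lid's top face, 80 mm from the drum's axis; the hole is 100 mm in diameter, the lid 6 mm thick. Moves with the lid.
- bay_right (a point): Centre of the inner floor of the bay towards the drum's own -y, 6 mm above the bench. One of three barrels stands within 10 mm of it; which one differs each time and is not reported: feel for it.
- bay_far (a point): The same for the bay towards the drum's own +x. The barrels are white upright round pins with a black disc on top, alike but for their lengths of 90, 60 and 40 mm: their tops stand 96, 66 and 46 mm above the bench.
- bay_left (a point): The same for the bay towards the drum's own +y. All barrels are 36 mm in diameter, flaring below 15 mm to a foot 44 mm across and 12 mm high; the long one weighs 0.1 to 0.2 kg. A barrel's origin is the centre of its underside.
- cap: Loose white plastic dust cap that lies over the port, 0.1 kg: disc of 116 mm diameter, 6 mm thick, with a spigot of 90 mm diameter below it, and on top an upright grip bar 60 mm long (along the cap's x), 14 mm thick (along its y). Origin at the centre of the spigot's underside, z up: disc from 6 to 12 mm, bar from 12 to 46 mm. On the port its origin lies 118 mm above the bench.
- dish: Round aluminium cap dish fixed to the bench, 160 mm across its rim, 18 mm high, inner diameter about 145 mm at the floor, floor 4 mm above the bench. Origin on the bench at its centre. The cap lies in it on its spigot, with its origin 4 mm above the bench.
- tray: Empty white open tray fixed to the bench, 150 mm (its x) by 110 mm (its y), 22 mm high, walls and floor 4 mm thick. Origin on the bench at its centre, z up. Other loose things (lamp heads, tape, screwdriver, small bin and carton, up to 100 mm tall) stand round about, nearer the robot than the drum and beyond it; leave them be.
Things that resemble listed ones, but are neither listed nor needed, are in the scene too. Leave any black look-alike of the cap alone.

How it is judged:
By the outcome, as a careful person would: the job done as asked, in the order asked, and still so for the second after the job is handed in, with the robot touching nothing.
It also fails if it takes over 72 s, if anything falls off the work surface, if the arm or the gripper's body presses on something with over 40 N, if the wrist force passes 120 N, or if a joint passes its speed limit or range.

ROBOT

A 6-joint arm with a two-finger parallel gripper is mounted at the origin on the work surface. World frame = base frame: x ahead of the robot, y to its left, z up, the work surface at z = 0. Lengths are in m, angles in rad, forces in N, time in s.
With the tool pointing down it reaches from about 0.35 to 0.775 m from the base axis. Payload 7.3 kg.
Tool frame: the origin (TCP) lies at the very end of the fingers, on their centre line; the grasp point (between the pads) lies 19 mm behind it (robot.hold_point_z is the distance from the TCP to the grasp point, in m); y points along the fingers, z is the direction in which the jaws open and shut, and the axes are right-handed (so a half turn about y gives the same grasp; the last joint's range is limited). The gripper opens to 92 mm and grips with 3 to 60 N. Pads are 19 mm wide; open, the fingers measure 130 mm over their backs; the gripper's body (75 mm by 190 mm) begins 47 mm behind the grasp point.
Start: joints at [1.027, 0.342, 1.524, -0, 1.275, -0.146], TCP at [0.203, 0.484, 0.227] pointing down, gripper open.
Joint ranges: [-2.53, 2.53], [-0.77, 2.02], [0.04, 2.7], [-1, 4.14], [0.28, 2.66], [-3.11, 3.11]. Speed limits (rad/s): [2.57, 2.57, 3.14, 3.14, 3.14, 3.14].

INTERFACE

Orientations are given as [roll, pitch, yaw] about the fixed x, y, z axes, in that order (R = Rz(yaw) Ry(pitch) Rx(roll)).
In Python, from cell import robot gives the robot as it stands.
- The arm moves only by the shell command python3 -m crank 'ROWS' [OPENING] [FORCE]. ROWS is a JSON object of lists of equal length, an entry for each row: "xyz": the shift along the tool's x, y, z in cm, a list of three; "roll": the turn about the tool's y in degrees. A call has 1 to 20 rows; each row shifts and turns the commanded pose from where the row before left it, along the tool's axes as they then stand; what a row does not reach is not made up. A row lasts 1/10 s, in which the tool goes at most 50 mm and 8.59 degrees, less where a joint would pass 70% of its speed; a pose out of reach is approached as far as the arm can. A call is refused whole if a number of a shift passes 5 or a number of a turn 8.59, either way. A call with a gripper value outside its range is refused whole. OPENING is the gripper command: -1 is fully open, 1 is shut, values between are in proportion, set as the call begins (- or left out, the last holds). The fingers move at their own pace and stop on an object; FORCE is the grip in N (left out, the last holds). Time passes only in rows, so rows that do not move let the fingers close. It gives the time, the measured TCP pose, the force and the opening at its end, in the units of the state.
- robot.observe(): the state, without advancing time (a new reading comes with each control period).
- robot.read_camera(name): name is "scene" or "side" or "wrist"; returns the picture (384x512x3 uint8, red, green, blue); there is no depth.
- robot.calibration(name): a dict with "intrinsics" (3x3 intrinsics, pixels), "pose" (4x4, takes a point from camera to world coordinates). Camera axes: x right, y down, z forward; pixel columns grow to the right and rows downward; lengths in m; the calibration is good to about 2 mm. A picture is of the moment at which its call begins: read the wrist's pose just before it. calibration takes no time and is no camera call; for the wrist camera it gives the pose at the moment of the call.
- robot.hand_in(): hands the job in, once; it reports no verdict.
The state is a dict: "time": time; "qpos": joint angles; "qvel": joint speeds; "joint_efforts": joint torques, N m; "tool_pos": TCP position; "tool_rot": TCP orientation; "contact_force": force on the tool from outside, world axes, zero at the start; "torque": the same for the moment, N m; "opening": finger opening in m.
Only numpy, scipy, OpenCV 4.12 (cv2) and the standard library are available. Lean on these libraries where they do the work, as an engineer would, in place of code of your own. Each camera call takes 0.05 s, during which the arm holds its last target.

## Working session

There is one attempt and no reset: what is moved stays moved. The work goes in short steps, Python scripts to look and compute and a shell command to move; the robot and the scene stay as the last step left them, time stands still between calls to the robot, and variables do not carry over. Pictures are saved under pics/ and viewed, and the job is handed in when it is done.

```bash
ls; mkdir -p pics; cat > look.py <<'E'
import sys,cv2,numpy as np
from cell import robot
for n in sys.argv[2:]:
    c=robot.calibration(n); im=robot.read_camera(n)
    cv2.imwrite(f'pics/{sys.argv[1]}_{n}.png',im[:,:,::-1])
    np.savez(f'pics/{sys.argv[1]}_{n}.npz',K=c['intrinsics'],T=c['pose'])
    print(n,np.round(c['intrinsics'],1).tolist(),np.round(c['pose'],3).tolist())
s=robot.observe(); print({k:np.round(v,3).tolist() for k,v in s.items()})
E
python3 look.py a scene side wrist; python3 -c "
from cell import robot; print(robot.hold_point_z)"
```

```text
pics
scene [[412.4, 0.0, 251.1], [0.0, 412.4, 187.4], [0.0, 0.0, 1.0]] [[-0.26, 0.629, -0.732, 1.266], [0.965, 0.178, -0.191, 0.239], [0.01, -0.757, -0.654, 0.833], [0.0, 0.0, 0.0, 1.0]]
side [[351.1, 0.0, 261.4], [0.0, 351.1, 186.3], [0.0, 0.0, 1.0]] [[0.834, 0.369, -0.41, 0.911], [0.552, -0.576, 0.603, -0.689], [-0.014, -0.729, -0.684, 0.884], [0.0, 0.0, 0.0, 1.0]]
wrist [[277.8, 0.0, 258.7], [0.0, 277.8, 198.7], [0.0, 0.0, 1.0]] [[0.388, 0.891, 0.236, 0.139], [0.922, -0.375, -0.1, 0.511], [-0.0, 0.256, -0.967, 0.383], [0.0, 0.0, 0.0, 1.0]]
{'time': 0.15, 'qpos': [1.027, 0.343, 1.525, 0.0, 1.275, -0.146], 'qvel': [0.001, -0.0, -0.003, 0.002, 0.001, -0.0], 'joint_efforts': [0.002, -43.147, -24.435, 0.072, 0.054, -0.0], 'tool_pos': [0.203, 0.484, 0.226], 'tool_rot': [-1.572, 0.0, -0.398], 'contact_force': [-0.005, -0.228, 0.349], 'torque': [-0.012, 0.029, -0.063], 'opening': 0.092}
0.0188
```

View pics/a_scene.png

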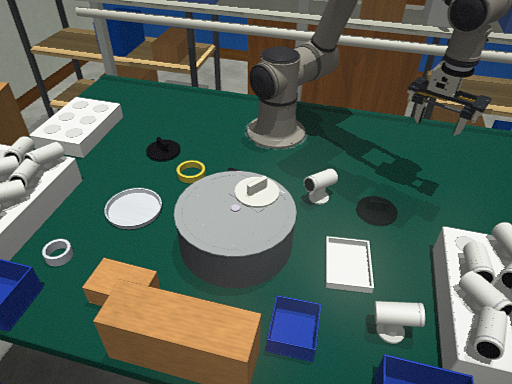

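View pics/a_side.png

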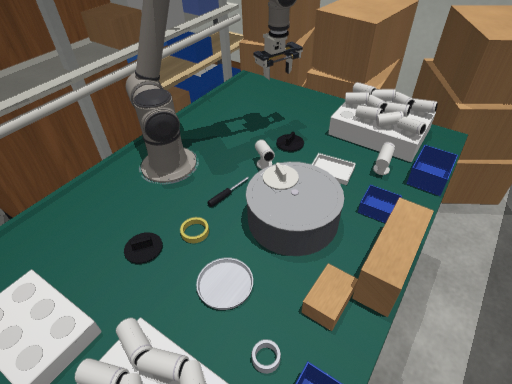

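View pics/a_wrist.png

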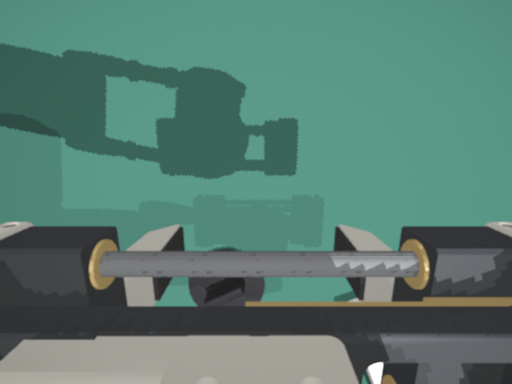

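The scene view shows the drum at (236,225) and the white cap with its bar at (257,190). The dish is at (133,208) and the white tray at (349,264). The black look-alikes are at (163,149) and (377,211), and I'll leave them alone. Next I'll crop and measure.

```bash
python3 - <<'E'
import cv2,numpy as np
a=cv2.imread('pics/a_scene.png');b=cv2.imread('pics/a_side.png')
cv2.imwrite('pics/c1.png',cv2.resize(a[160:300,95:385],None,fx=2.7,fy=2.7,interpolation=cv2.INTER_CUBIC))
cv2.imwrite('pics/c2.png',cv2.resize(b[145:315,185:370],None,fx=3.5,fy=3.5,interpolation=cv2.INTER_CUBIC))
E
```

```text
(no output)
```

View pics/c1.png

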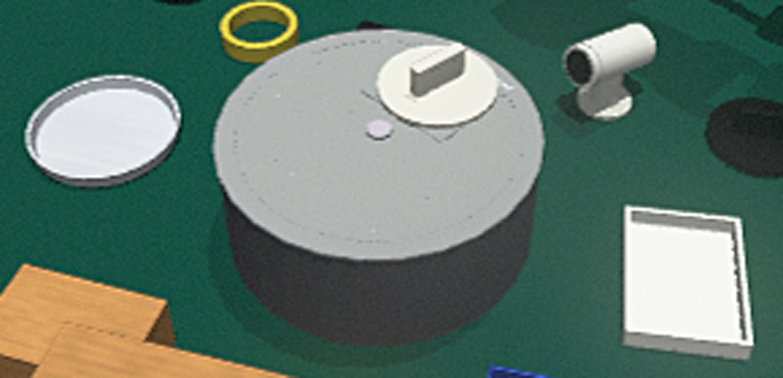

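View pics/c2.png

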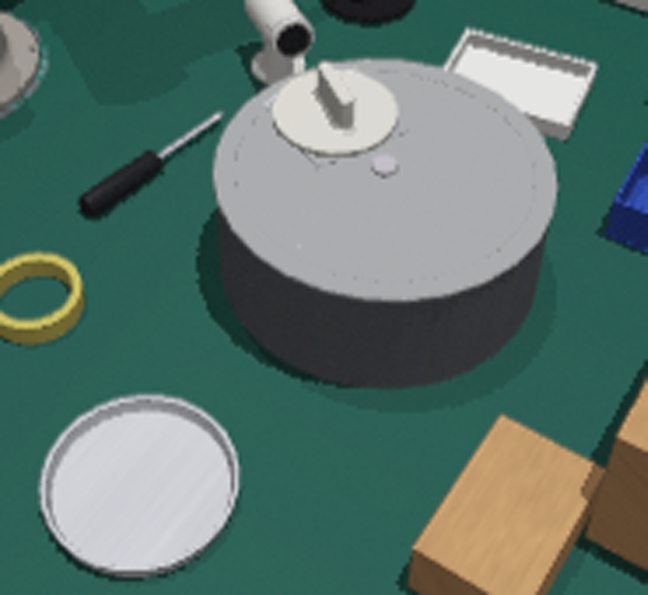

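```bash
cat > geo.py <<'E'
import cv2,numpy as np
def ld(n):
    d=np.load(f'pics/{n}.npz'); return cv2.imread(f'pics/{n}.png'),d['K'],d['T']
def ray(K,T,uv,z):
    uv=np.atleast_2d(uv).astype(float); d=np.c_[uv,np.ones(len(uv))]@np.linalg.inv(K).T@T[:3,:3].T
    o=T[:3,3]; return (o+d*((z-o[2])/d[:,2:]))[:,:2]
def proj(K,T,P):
    P=np.atleast_2d(P); q=(P-T[:3,3])@T[:3,:3]@K.T; return q[:,:2]/q[:,2:]
def circ(p):
    A=np.c_[2*p,np.ones(len(p))]; keep=np.ones(len(p),bool)
    for _ in range(8):
        s=np.linalg.lstsq(A[keep],(p[keep]**2).sum(1),rcond=None)[0]; r=np.sqrt(s[2]+s[0]**2+s[1]**2)
        e=abs(np.hypot(*(p-s[:2]).T)-r); keep=e<max(.002,1.5*np.median(e))
    return s[:2].round(4),r.round(4),keep.mean().round(2)
def comp(m,seed):
    n,l=cv2.connectedComponents(m.astype(np.uint8)); k=l[seed[1],seed[0]]
    c,_=cv2.findContours((l==k).astype(np.uint8),cv2.RETR_EXTERNAL,cv2.CHAIN_APPROX_NONE)
    return max(c,key=len)[:,0] if k else None
E
python3 - <<'E'
from geo import *
S={'a_scene':dict(dish=(133,208),lid=(210,225),tray=(349,270),cap=(245,195),piv=(235,208)),
   'a_side':dict(dish=(225,284),lid=(290,215),tray=(337,168),cap=(271,182),piv=(295,192))}
for n in S:
    im,K,T=ld(n); hsv=cv2.cvtColor(im,cv2.COLOR_BGR2HSV)
    for k,s in S[n].items():
        h=hsv[s[1],s[0]].astype(int); print(n,k,'hsv',h,'rgb',im[s[1],s[0],::-1])
    V=hsv[:,:,2].astype(int);Sa=hsv[:,:,1].astype(int)
    bright=(V>95)&(Sa<75)
    c=comp(bright,S[n]['dish']); print(' dish',circ(ray(K,T,c,.018)), 'n',len(c), cv2.boundingRect(c))
    c=comp(bright,S[n]['lid']); print(' lid+cap',circ(ray(K,T,c,.124)), cv2.boundingRect(c))
    x0=im.astype(int); warm=(x0[:,:,2]-x0[:,:,0]>3)&(V>150)
    c=comp(warm,S[n]['cap']); 
    if c is not None: print(' cap',circ(ray(K,T,c,.130)), cv2.boundingRect(c))
    c=comp(bright,S[n]['tray'])
    if c is not None:
        p=ray(K,T,c,.022).astype(np.float32); print(' tray',cv2.minAreaRect(p),cv2.boundingRect(c))
        print(ray(K,T,cv2.approxPolyDP(c,4,True)[:,0],.022).round(3).tolist())
    print(' piv',ray(K,T,S[n]['piv'],.128))
E
```

```text
a_scene dish hsv [ 96  11 231] rgb [221 229 231]
a_scene lid hsv [ 66   7 186] rgb [181 186 182]
a_scene tray hsv [ 40   3 247] rgb [246 247 244]
a_scene cap hsv [ 30  19 216] rgb [216 216 200]
a_scene piv hsv [129  12 221] rgb [214 211 221]
 dish (array([ 0.5216, -0.3036]), np.float64(0.0793), np.float64(0.91)) n 138 (104, 187, 58, 40)
 lid+cap (array([0.5593, 0.0146]), np.float64(0.1502), np.float64(0.97)) (173, 171, 124, 86)
 cap (array([0.4854, 0.0504]), np.float64(0.0572), np.float64(0.88)) (234, 176, 46, 30)
 tray ((0.5669086575508118, 0.31032460927963257), (0.16981437802314758, 0.1140366643667221), 6.856631278991699) (325, 236, 49, 58)
[[0.494, 0.245], [0.657, 0.264], [0.645, 0.369], [0.481, 0.357]]
 piv [[0.56205587 0.01549927]]
a_side dish hsv [113  10 214] rgb [206 208 214]
a_side lid hsv [110   4 174] rgb [171 172 174]
a_side tray hsv [ 20   3 230] rgb [230 229 227]
a_side cap hsv [ 26   8 218] rgb [218 217 211]
a_side piv hsv [133  11 200] rgb [195 191 200]
 dish (array([ 0.5192, -0.3059]), np.float64(0.0799), np.float64(0.85)) n 152 (196, 257, 58, 53)
 lid+cap (array([0.5525, 0.0551]), np.float64(0.1839), np.float64(0.58)) (245, 139, 111, 92)
 cap (array([0.483 , 0.0489]), np.float64(0.0563), np.float64(0.61)) (263, 163, 36, 26)
 tray ((0.4646681547164917, 0.14038370549678802), (0.4162644147872925, 0.42661991715431213), 10.840216636657715) (245, 139, 111, 92)
[[0.226, 0.299], [0.314, 0.161], [0.343, 0.152], [0.34, 0.07], [0.37, 0.003], [0.476, -0.062], [0.548, -0.061], [0.621, -0.023], [0.663, 0.028], [0.681, 0.102], [0.666, 0.175], [0.625, 0.234], [0.644, 0.252], [0.619, 0.378], [0.476, 0.354], [0.482, 0.276], [0.362, 0.199], [0.313, 0.204], [0.298, 0.256], [0.339, 0.244]]
 piv [[0.55899197 0.0118152 ]]
```

```bash
python3 - <<'E'
from geo import *
im,K,T=ld('a_scene'); im2,K2,T2=ld('a_side')
f=lambda p:np.array(p)/2.7+[95,160]
tr=ray(K,T,f([(625,205),(741,216),(751,345),(622,345-13)]),.022); print('tray',tr.round(3).tolist(),tr.mean(0).round(4),[np.hypot(*(tr[i]-tr[(i+1)%4])).round(3) for i in range(4)],np.degrees(np.arctan2(*(tr[2]-tr[1])[::-1])))
b=ray(K,T,f([(411,70),(462,44)]),.164); print('bar',b,np.degrees(np.arctan2(*(b[1]-b[0])[::-1])),b.mean(0))
for n in('a_scene','a_side'):
    i,k,t=ld(n); 
    for P in [(.484,.05,.164)]: print(n,proj(k,t,P))
x,y,w,h=230,168,55,42
cv2.imwrite('pics/c3.png',np.hstack([cv2.resize(im[168:210,232:287],(550,420),interpolation=cv2.INTER_CUBIC)]))
cv2.imwrite('pics/c4.png',cv2.resize(im2[158:195,258:313],(770,518),interpolation=cv2.INTER_CUBIC))
E
```

```text
tray [[0.493, 0.247], [0.477, 0.358], [0.628, 0.374], [0.645, 0.263]] [0.5609 0.3101] [np.float64(0.112), np.float64(0.152), np.float64(0.112), np.float64(0.153)] 6.03566115717517
bar [[0.51360246 0.03325046]
 [0.46391627 0.06971085]] 143.72828187507463 [0.48875936 0.05148065]
a_scene [[256.70442761 179.78164679]]
a_side [[280.89642711 167.90575967]]
```

View pics/c3.png

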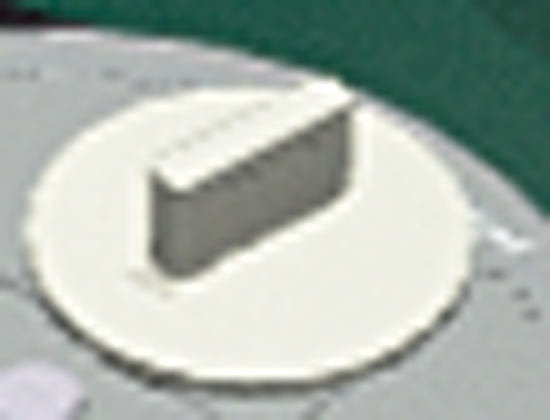

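View pics/c4.png

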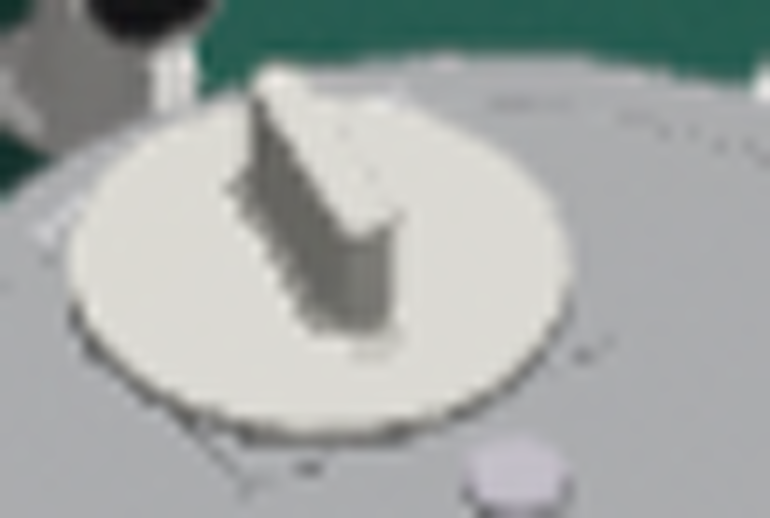

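```bash
python3 - <<'E'
from geo import *
im,K,T=ld('a_scene'); im2,K2,T2=ld('a_side')
f=lambda p:(np.array(p)+.5)/10-.5+[232,168]
g=lambda p:(np.array(p)+.5)/14-.5+[258,158]
for n,p in(('sc',ray(K,T,f([(180,190),(355,100),(325,78),(150,165)]),.164)),('si',ray(K2,T2,g([(352,238),(252,88),(285,68),(400,212)]),.164))):
    d=p[1]-p[0]; e=p[2]-p[3]; print(n,p.round(4).tolist(),p.mean(0).round(4),np.degrees(np.arctan2(d[1],d[0])),np.degrees(np.arctan2(e[1],e[0])),np.hypot(*d),np.hypot(*(p[3]-p[0])))
E
```

```text
sc [[0.5143, 0.0395], [0.4682, 0.0732], [0.4616, 0.0637], [0.5071, 0.0297]] [0.4878 0.0515] 143.8252135710664 143.2108710135384 0.05716524713025797 0.012138964147244028
si [[0.5052, 0.0257], [0.459, 0.0581], [0.4616, 0.0684], [0.5097, 0.039]] [0.4838 0.0478] 144.9417360575356 148.59448898646554 0.05644898788268112 0.01404055902738668
```

```bash
cat > to.py <<'E'
import sys,numpy as np
from scipy.spatial.transform import Rotation as R
from cell import robot
# to.py x y z [yawdeg] : shift in tool axes (cm) needed at present yaw (and roll needed)
s=robot.observe(); M=R.from_euler('xyz',s['tool_rot']).as_matrix()
yaw=np.degrees(np.arctan2(M[1,0],M[0,0]))
print('t',round(s['time'],2),'pos',np.round(s['tool_pos'],4),'yaw',round(yaw,2),'F',np.round(s['contact_force'],1),'open',round(s['opening'],4),'tilt',np.round(M[2],3), 'q6',np.round(s['qpos'],2))
a=[float(v) for v in sys.argv[1:]]
if len(a)>=3:
    d=np.array(a[:3])-s['tool_pos']
    print('shift now-yaw cm',np.round(100*M.T@d,2))
    if len(a)>3:
        w=np.radians(a[3]); Rn=np.array([[np.cos(w),0,-np.sin(w)],[np.sin(w),0,np.cos(w)],[0,-1,0]])
        print('roll',round(yaw-a[3],2),'shift after-roll cm',np.round(100*Rn.T@d,2))
E
python3 -m crank '{"xyz":[[0,0,0],[0,0,0]],"roll":[6.1,6.1]}'; python3 to.py .485 .050 .20 -35
```

```text
time: 0.35
tool_pos: [0.2033, 0.4839, 0.2264]
tool_rot: [-1.571, -0.0, -0.615]
contact_force: [0.5, 0.0, -0.0]
opening: 0.0919
t 0.35 pos [0.2033 0.4839 0.2264] yaw -35.24 F [ 0.5  0.  -0. ] open 0.0919 tilt [ 0.    -1.    -0.001] q6 [1.03 0.34 1.52 0.   1.28 0.07]
shift now-yaw cm [ 48.04   2.66 -19.18]
roll -0.24 shift after-roll cm [ 47.96   2.64 -19.38]
```

```bash
python3 -m crank '{"xyz":[[2,0,-0.8],[4,0,-1.6],[4,0,-1.6],[4,0,-1.6],[4,0,-1.6],[4,0,-1.6],[4,0,-1.6],[4,0,-1.6],[4,0,-1.6],[4,0,-1.6],[4,0,-1.6],[4,0,-1.6],[2,0,-0.8],[0,0,0],[0,0,0]],"roll":[0,0,0,0,0,0,0,0,0,0,0,0,0,0,0]}'; python3 to.py .485 .050 .20 -35; python3 look.py b wrist scene|tail -1|cut -c1-20
```

```text
time: 1.85
tool_pos: [0.4861, 0.0515, 0.2263]
tool_rot: [-1.571, 0.001, -0.612]
contact_force: [-0.1, 0.9, -0.6]
opening: 0.0922
t 1.85 pos [0.4861 0.0515 0.2263] yaw -35.06 F [-0.1  0.9 -0.6] open 0.0922 tilt [-0.001 -1.    -0.   ] q6 [-0.05  0.28  1.62  0.    1.25 -1.01]
shift now-yaw cm [ 0.    2.63 -0.18]
roll -0.06 shift after-roll cm [-0.    2.63 -0.18]
{'time': 1.95, 'qpos
```

View pics/b_wrist.png

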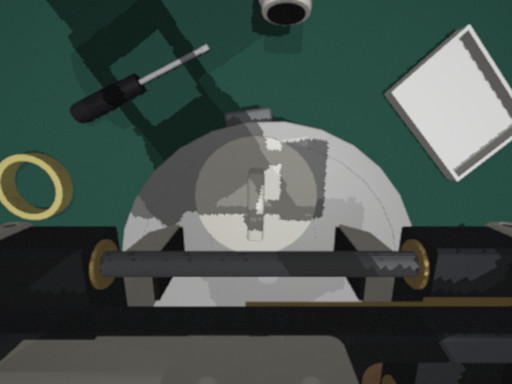

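View pics/b_scene.png

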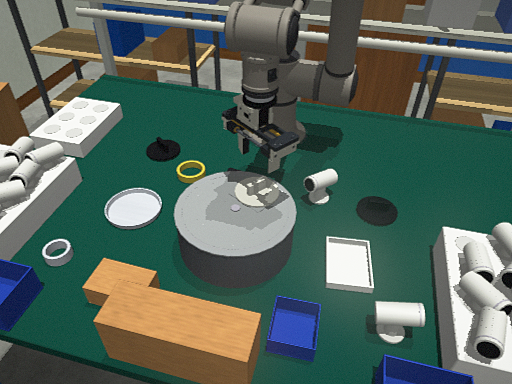

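Wrist view: cap disc centred near (256,195), with the white bar at (257,205) parallel to the image columns, so the yaw fits. The marker plate is at (248,117). I'll check the bar's lateral offset.

```bash
python3 - <<'E'
from geo import *
im,K,T=ld('b_wrist')
print(ray(K,T,[(256.5,168),(256.5,240),(256.5,205)],.164).round(4).tolist())
print('lid edge', ray(K,T,[(123,235),(412,235),(270,121)],.124).round(4).tolist())
print('cap edge', ray(K,T,[(194,195),(318,195),(257,134)],.130).round(4).tolist())
print('plate',ray(K,T,[(227,117),(271,113)],.05).round(4).tolist())
cv2.imwrite('pics/c5.png',cv2.resize(im[100:255,170:340],None,fx=3.5,fy=3.5,interpolation=cv2.INTER_CUBIC))
E
```

```text
[[0.4544, 0.0713], [0.5045, 0.0359], [0.4793, 0.0537]]
lid edge [[0.4373, -0.08], [0.6032, 0.1558], [0.4314, 0.102]]
cap edge [[0.4455, 0.0056], [0.5123, 0.1007], [0.4339, 0.086]]
plate [[0.4001, 0.0671], [0.4256, 0.111]]
```

View pics/c5.png

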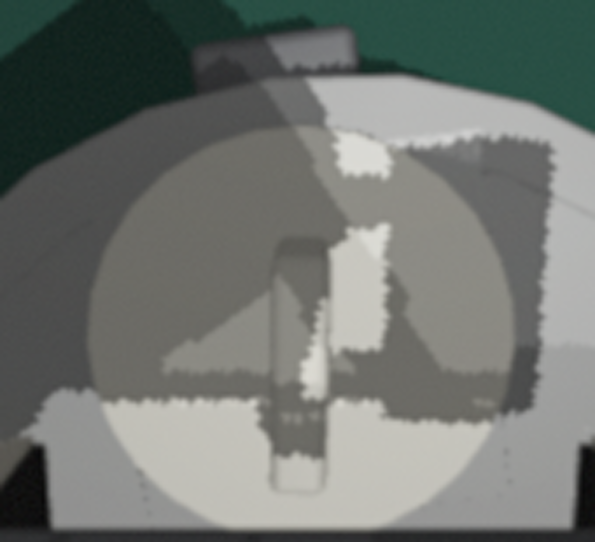

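```bash
python3 -m crank '{"xyz":[[0,1.5,-0.1],[0,2,-0.1],[0,2,0],[0,2,0],[0,1,0],[0,0.5,0],[0,0,0]],"roll":[0,0,0,0,0,0,0]}'; python3 -m crank '{"xyz":[[0,0,0],[0,0,0],[0,0,0],[0,0,0],[0,0,0],[0,0,0],[0,0,0],[0,0,0]],"roll":[0,0,0,0,0,0,0,0]}' 1 25; python3 to.py .485 .050 .134
```

```text
time: 2.65
tool_pos: [0.4852, 0.0503, 0.1367]
tool_rot: [-1.571, 0.0, -0.61]
contact_force: [0.7, 0.3, 0.6]
opening: 0.0917
time: 3.45
tool_pos: [0.4853, 0.0498, 0.1367]
tool_rot: [-1.571, 0.0, -0.611]
contact_force: [0.5, -0.0, 0.1]
opening: 0.0326
t 3.45 pos [0.4853 0.0498 0.1367] yaw -34.99 F [ 0.5 -0.   0.1] open 0.0326 tilt [-0. -1.  0.] q6 [-0.05  0.37  1.75  0.    1.02 -1.02]
shift now-yaw cm [-0.04  0.27 -0.01]
```

```bash
python3 -m crank '{"xyz":[[0,0,0],[0,0,0],[0,0,0],[0,0,0]],"roll":[0,0,0,0]}'; python3 -m crank '{"xyz":[[0,-0.5,0],[0,-1.5,0],[0,-2,0],[0,-2,0],[0,-2,0],[0,-2,0],[0,-1,0],[0,0,0]],"roll":[0,0,0,0,0,0,0,0]}'; python3 look.py c side scene|tail -1|cut -c1-20; python3 to.py .52 -.3045 .19
```

```text
time: 3.85
tool_pos: [0.4853, 0.0498, 0.1367]
tool_rot: [-1.571, 0.0, -0.611]
contact_force: [1.3, -0.5, -0.5]
opening: 0.0139
time: 4.65
tool_pos: [0.4859, 0.0498, 0.248]
tool_rot: [-1.569, -0.002, -0.611]
contact_force: [-0.4, -0.4, -1.4]
opening: 0.0136
{'time': 4.75, 'qpos
t 4.75 pos [0.485  0.0499 0.2461] yaw -34.99 F [ 0.3 -0.6 -1.2] open 0.0142 tilt [-0.001 -1.    -0.   ] q6 [-0.05  0.26  1.59  0.    1.3  -1.02]
shift now-yaw cm [ 23.19   5.6  -27.02]
```

View pics/c_side.png

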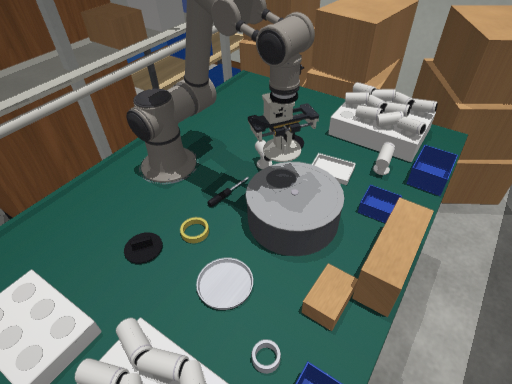

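View pics/c_scene.png

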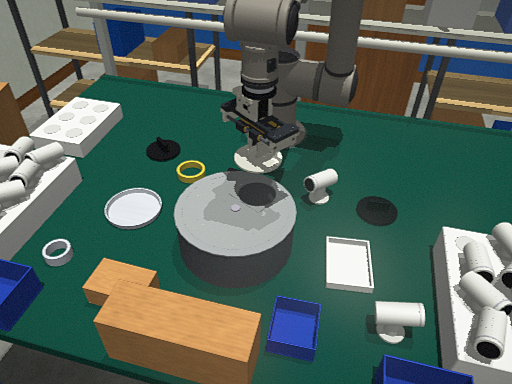

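```bash
python3 - <<'E'
from geo import *
for n,s,w in(('c_scene',(245,160),(228,140,60,40)),('c_side',(292,150),(255,125,60,45))):
    im,K,T=ld(n); print(n,im[s[1],s[0]])
    x0=im.astype(int); m=(x0.max(2)>110)&(x0.max(2)-x0.min(2)<40)
    M=np.zeros(m.shape,bool);M[w[1]:w[1]+w[3],w[0]:w[0]+w[2]]=m[w[1]:w[1]+w[3],w[0]:w[0]+w[2]]
    c=comp(M,s); 
    if c is not None: print(cv2.boundingRect(c),circ(ray(K,T,c,.2385)))
    a=im[w[1]:w[1]+w[3],w[0]:w[0]+w[2]]; cv2.imwrite(f'pics/{n}_z.png',cv2.resize(a,None,fx=10,fy=10,interpolation=cv2.INTER_CUBIC))
im,K,T=ld('c_scene'); print('port', circ(ray(K,T,[(233.5,193),(257,180.5),(281,192)],.124)))
E
```

```text
c_scene [209 226 224]
(234, 145, 49, 28) (array([0.4884, 0.0521]), np.float64(0.0564), np.float64(0.55))
c_side [106 111 112]
(255, 132, 60, 38) (array([0.4786, 0.0301]), np.float64(0.0694), np.float64(0.61))
port (array([0.501 , 0.0576]), np.float64(0.0635), np.float64(1.0))
```

View pics/c_scene_z.png

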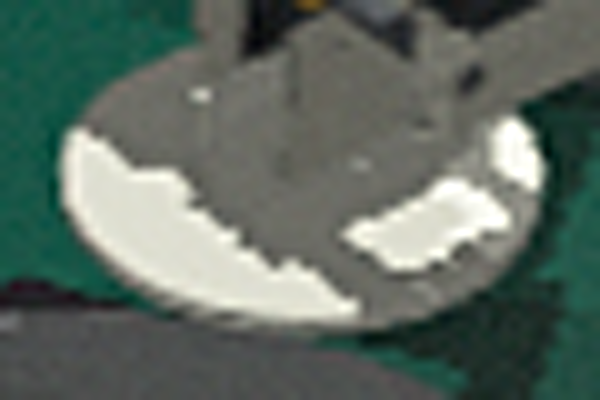

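View pics/c_side_z.png

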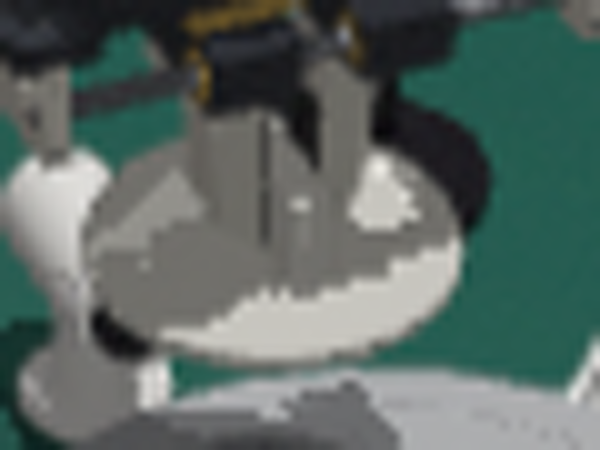

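```bash
python3 -m crank '{"xyz":[[1,0,-1.2],[2,0,-2.4],[2.8,0,-3.2],[2.8,0,-3.2],[2.8,0,-3.2],[2.8,0,-3.2],[2.8,0,-3.2],[2.8,0,-3.2],[2.2,0,-2.6],[1.2,0,-1.6],[0,0,0],[0,0,0]],"roll":[0,0,0,0,0,0,0,0,0,0,0,0]}'; python3 to.py .52 -.305 .05;  python3 - <<'E'
from geo import *
im,K,T=ld('c_scene'); 
for z in (.05,.1): print('carton', ray(K,T,[(84,272),(105,259),(158,271),(117,281)],z).round(3).tolist())
E
```

```text
time: 5.95
tool_pos: [0.52, -0.304, 0.2452]
tool_rot: [-1.57, 0.003, -0.612]
contact_force: [0.1, 0.3, -1.7]
opening: 0.0138
t 5.95 pos [ 0.52   -0.304   0.2452] yaw -35.04 F [ 0.1  0.3 -1.7] open 0.0138 tilt [-0.003 -1.     0.001] q6 [-0.66  0.48  1.26  0.    1.41 -1.62]
shift now-yaw cm [ 0.11 19.52 -0.1 ]
carton [[0.787, -0.286], [0.739, -0.259], [0.738, -0.121], [0.789, -0.2]]
carton [[0.817, -0.253], [0.773, -0.227], [0.771, -0.098], [0.819, -0.172]]
```

```bash
python3 -m crank '{"xyz":[[0.1,2,-0.1],[0,3.5,0],[0,3.5,0],[0,3.5,0],[0,3.5,0],[0,3,0],[0,1.5,0],[0,0,0]],"roll":[0,0,0,0,0,0,0,0]}'; python3 look.py d scene side|tail -1|cut -c1-20; python3 to.py .52 -.305 .0227; python3 - <<'E'
from geo import *
for n,o in(('scene',(90,165)),('side',(180,230))):
    im,K,T=ld('d_'+n); print(proj(K,T,[(.5205,-.305,.018),(.5205,-.305,.022)])); cv2.imwrite(f'pics/d_{n}z.png',cv2.resize(im[o[1]:o[1]+90,o[0]:o[0]+100],None,fx=5,fy=5,interpolation=cv2.INTER_CUBIC))
a=cv2.imread('pics/d_scenez.png');b=cv2.imread('pics/d_sidez.png'); cv2.imwrite('pics/d_z.png',cv2.resize(np.hstack([a,b]),(800,360)))
E
```

```text
time: 6.75
tool_pos: [0.5195, -0.3031, 0.0391]
tool_rot: [-1.57, 0.006, -0.609]
contact_force: [0.1, 1.1, -0.3]
opening: 0.0139
{'time': 6.85, 'qpos
t 6.85 pos [ 0.5212 -0.3049  0.0421] yaw -34.93 F [ 0.3 -0.1 -0.8] open 0.0139 tilt [-0. -1.  0.] q6 [-0.66  0.68  1.51  0.    0.95 -1.62]
shift now-yaw cm [-0.09  1.94 -0.08]
[[132.68749728 205.2017436 ]
 [132.43930268 204.18328634]]
[[225.12194098 281.19967191]
 [225.00137634 280.42049493]]
```

View pics/d_z.png

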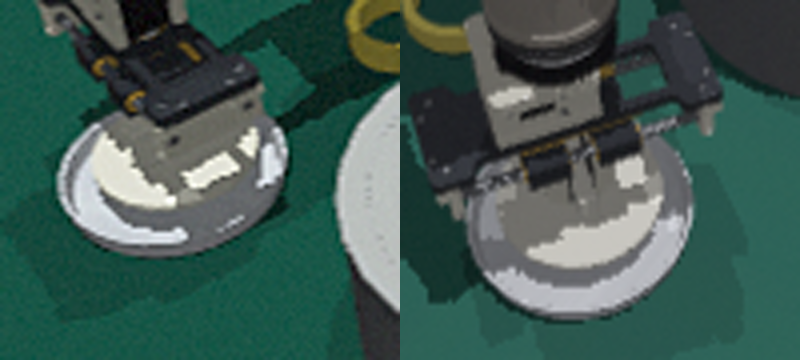

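Both views show the cap disc inside the dish rim, with the upward parallax you'd expect at 20 mm height. Next I'll lower it slowly.

```bash
python3 -m crank '{"xyz":[[0,0.6,0],[0,0.5,0],[0,0.4,0],[0,0.3,0],[0,0,0],[0,0,0]],"roll":[0,0,0,0,0,0]}';python3 -m crank '{"xyz":[[0,0.1,0],[0,0.1,0],[0,0,0]],"roll":[0,0,0]}'; python3 to.py .52 -.305 .0227
```

```text
time: 7.45
tool_pos: [0.5208, -0.3059, 0.0237]
tool_rot: [-1.571, -0.0, -0.611]
contact_force: [-0.2, -0.5, -0.2]
opening: 0.0138
time: 7.75
tool_pos: [0.521, -0.306, 0.0227]
tool_rot: [-1.571, -0.001, -0.611]
contact_force: [-0.8, 0.6, 5.4]
opening: 0.0135
t 7.75 pos [ 0.521  -0.306   0.0227] yaw -34.99 F [-0.8  0.6  5.4] open 0.0135 tilt [ 0.001 -1.    -0.   ] q6 [-0.66  0.7   1.53  0.    0.91 -1.62]
shift now-yaw cm [-0.14  0.    0.02]
```

```bash
python3 -m crank '{"xyz":[[0,0,0],[0,0,0],[0,0,0],[0,0,0],[0,0,0]],"roll":[0,0,0,0,0]}' 0; python3 -m crank '{"xyz":[[0,-0.5,0],[0,-2,0],[0,-4,0],[0,-4,0],[0,-4,0],[0,-3,0],[0,-1,0],[0,0,0]],"roll":[0,0,0,0,0,0,0,0]}'; python3 look.py e scene wrist|tail -1|cut -c1-20; python3 to.py .486 .049 .2 -116
```

```text
time: 8.25
tool_pos: [0.5208, -0.3057, 0.0216]
tool_rot: [-1.571, 0.0, -0.611]
contact_force: [-1.0, -0.2, -0.3]
opening: 0.0451
time: 9.05
tool_pos: [0.5213, -0.3061, 0.2082]
tool_rot: [-1.571, -0.003, -0.611]
contact_force: [0.2, 0.6, -0.6]
opening: 0.0462
{'time': 9.15, 'qpos
t 9.15 pos [ 0.5202 -0.3054  0.2052] yaw -34.99 F [ 0.3  0.4 -0.4] open 0.0459 tilt [-0.002 -1.     0.   ] q6 [-0.66  0.5   1.33  0.    1.31 -1.62]
shift now-yaw cm [-23.12   0.58  27.07]
roll 81.01 shift after-roll cm [-30.35   0.52 -18.61]
```

View pics/e_scene.png

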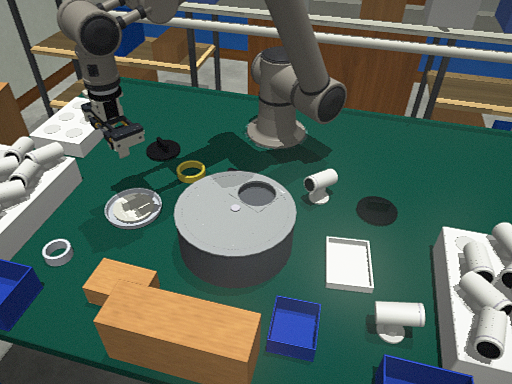

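View pics/e_wrist.png

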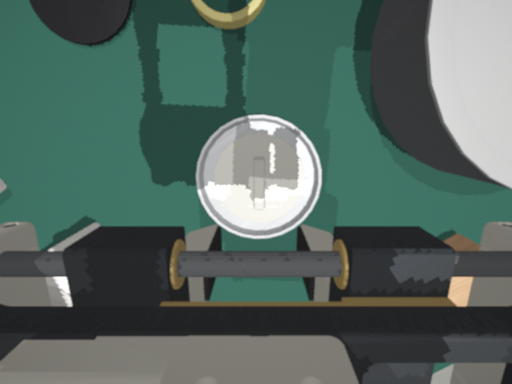

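The cap now lies flat and centred: dish at wrist (259,178), cap disc concentric with it. Next I'll measure the open port.

```bash
python3 - <<'E'
from geo import *
im,K,T=ld('e_scene'); hsv=cv2.cvtColor(im,cv2.COLOR_BGR2HSV).astype(int)
bright=(hsv[:,:,2]>110)&(hsv[:,:,1]<75)
c=comp(bright,(210,225)); l=ray(K,T,c,.124); print('lid',circ(l),cv2.boundingRect(c))
m=np.zeros(bright.shape,np.uint8); cv2.drawContours(m,[c.reshape(-1,1,2)],-1,1,-1); m=cv2.erode(m,np.ones((5,5)))
hole=(m>0)&(hsv[:,:,2]<150)
d=comp(hole,(257,195)); 
if d is not None: print('port',circ(ray(K,T,d,.124)),cv2.boundingRect(d))
cv2.imwrite('pics/e_z.png',cv2.resize(im[165:265,165:305],None,fx=5,fy=5,interpolation=cv2.INTER_CUBIC))
E
```

```text
lid (array([0.5593, 0.0146]), np.float64(0.15), np.float64(0.97)) (174, 171, 123, 85)
port (array([0.4875, 0.0513]), np.float64(0.048), np.float64(0.95)) (238, 181, 38, 25)
```

View pics/e_z.png

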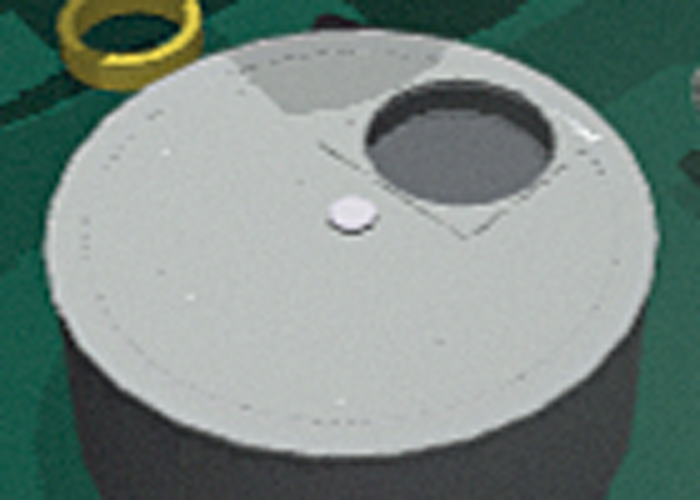

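```bash
python3 -m crank '{"xyz":[[-0.6,0,-0.4],[-1.2,0,-0.8],[-1.8,0,0],[-2,0,0.5],[-2,0,1],[-2,0,1.5],[-2,0,1.5],[0,0,0],[0,0,0]],"roll":[8,8,8,8,8,8,8,8,8]}' 1 20;  python3 to.py .486 .049 .2 -116
```

```text
time: 10.05
tool_pos: [0.5046, -0.2011, 0.2044]
tool_rot: [-1.575, 0.001, -1.872]
contact_force: [-0.1, -0.5, -0.0]
opening: 0.0004
t 10.05 pos [ 0.5046 -0.2011  0.2044] yaw -107.23 F [-0.1 -0.5 -0. ] open 0.0004 tilt [-0.001 -1.    -0.004] q6 [-0.52  0.4   1.51  0.    1.24 -0.22]
shift now-yaw cm [-23.33   0.5   -9.18]
roll 8.77 shift after-roll cm [-21.66   0.44 -12.63]
```

```bash
python3 -m crank '{"xyz":[[0,0,0],[0,0,0]],"roll":[4.9,4.9]}';  python3 to.py .4867 .0498 .2 -117
```

```text
time: 10.25
tool_pos: [0.5043, -0.2017, 0.2044]
tool_rot: [-1.575, 0.0, -2.042]
contact_force: [0.2, -0.9, -0.2]
opening: 0.0001
t 10.25 pos [ 0.5043 -0.2017  0.2044] yaw -116.98 F [ 0.2 -0.9 -0.2] open 0.0001 tilt [-0.    -1.    -0.004] q6 [-0.52  0.4   1.51  0.    1.24 -0.05]
shift now-yaw cm [-21.62   0.5  -12.98]
roll 0.02 shift after-roll cm [-21.61   0.44 -12.99]
```

```bash
python3 -m crank '{"xyz":[[-2,0,-1.2],[-4,0,-2.4],[-4,0,-2.4],[-4,0,-2.4],[-4,0,-2.4],[-2,1,-1.2],[-1.6,1.5,-1.0],[0,1.5,0],[0,1,0],[0,0,0]],"roll":[0,0,0,0,0,0,0,0,0,0]}';  python3 to.py .4867 .0498 .109 -117; python3 look.py f wrist|tail -1|cut -c1-20
```

```text
time: 11.25
tool_pos: [0.485, 0.049, 0.1543]
tool_rot: [-1.576, -0.002, -2.038]
contact_force: [0.1, 0.7, -0.7]
opening: 0.0005
t 11.25 pos [0.485  0.049  0.1543] yaw -116.8 F [ 0.1  0.7 -0.7] open 0.0005 tilt [ 0.002 -1.    -0.005] q6 [-0.06  0.35  1.73  0.    1.07  0.41]
shift now-yaw cm [-0.16  4.53  0.14]
roll 0.2 shift after-roll cm [-0.15  4.53  0.12]
{'time': 11.3, 'qpos
```

View pics/f_wrist.png

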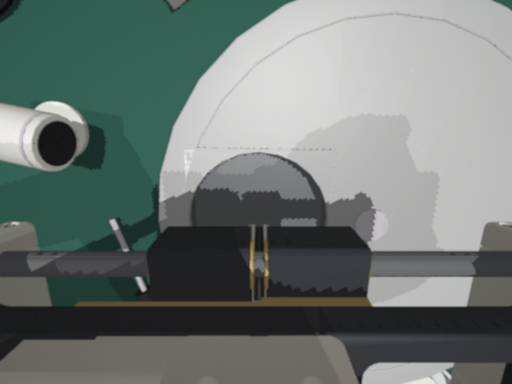

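The wrist view shows the port around column 259, matching the finger line, and the pivot at (372,224). I'll dip in and turn CCW.

```bash
python3 -m crank '{"xyz":[[0,1.5,0.1],[0,1.5,0],[0,1,0],[0,0.5,0],[0,0,0]],"roll":[0,0,0,0,0]}';  python3 to.py .4867 .0498 .109 -117; python3 -m crank '{"xyz":[[1,0,0],[1,0,0],[0.8,0,0],[0.3,0,0],[0.3,0,0],[0.2,0,0]],"roll":[0,0,0,0,0,0]}'; python3 to.py
```

```text
time: 11.8
tool_pos: [0.4873, 0.0483, 0.1114]
tool_rot: [-1.572, -0.0, -2.039]
contact_force: [0.2, 0.4, -0.9]
opening: 0.0004
t 11.8 pos [0.4873 0.0483 0.1114] yaw -116.82 F [ 0.2  0.4 -0.9] open 0.0004 tilt [ 0.    -1.    -0.001] q6 [-0.06  0.41  1.78  0.    0.95  0.41]
shift now-yaw cm [-0.11  0.24 -0.12]
roll 0.18 shift after-roll cm [-0.1   0.24 -0.12]
time: 12.4
tool_pos: [0.4712, 0.0162, 0.1119]
tool_rot: [-1.57, 0.0, -2.039]
contact_force: [1.1, 1.2, 0.3]
opening: 0.0004
t 12.4 pos [0.4712 0.0162 0.1119] yaw -116.82 F [1.1 1.2 0.3] open 0.0004 tilt [-0. -1.  0.] q6 [-0.13  0.38  1.83  0.    0.93  0.34]
```

```bash
python3 -m crank '{"xyz":[[0.68,0,0.35],[0.68,0,0.35],[0.68,0,0.35],[0.68,0,0.35],[0.68,0,0.35],[0.68,0,0.35],[0.68,0,0.35],[0.68,0,0.35],[0.68,0,0.35]],"roll":[-5,-5,-5,-5,-5,-5,-5,-5,-5]}';python3 to.py; python3 - <<'E'
from cell import robot; import numpy as np
p=np.array(robot.observe()['tool_pos'][:2]); D=np.array([.558,.0135]); d=p-D; print(np.hypot(*d),np.degrees(np.arctan2(d[1],d[0]))%360)
E
```

```text
time: 13.3
tool_pos: [0.4947, -0.0461, 0.1117]
tool_rot: [-1.571, 0.001, -1.249]
contact_force: [-0.8, 2.2, 1.5]
opening: 0.0002
t 13.3 pos [ 0.4947 -0.0461  0.1117] yaw -71.57 F [-0.8  2.2  1.5] open 0.0002 tilt [-0.001 -1.     0.   ] q6 [-0.25  0.42  1.76  0.    0.96 -0.57]
0.08698172126198271 223.28271447061763
```

```bash
python3 -m crank '{"xyz":[[0.68,0,0.35],[0.68,0,0.35],[0.68,0,0.35],[0.68,0,0.35],[0.68,0,0.35],[0.68,0,0.35],[0.68,0,0.35],[0.34,0,0.17],[0.34,0,0.17],[0.34,0,0.17],[0.34,0,0.17],[0,0,0],[0,0,0]],"roll":[-5,-5,-5,-5,-5,-5,-5,-2.5,-2.5,-2.5,-2.5,0,0]}';python3 look.py g wrist scene|tail -1|cut -c1-20;python3 to.py; python3 - <<'E'
from cell import robot; import numpy as np
p=np.array(robot.observe()['tool_pos'][:2]); D=np.array([.558,.0135]); d=p-D; print(np.hypot(*d),np.degrees(np.arctan2(d[1],d[0]))%360)
from geo import *
im,K,T=ld('g_scene')
cv2.imwrite('pics/g_z.png',cv2.resize(im[165:265,165:305],None,fx=5,fy=5,interpolation=cv2.INTER_CUBIC))
E
```

```text
time: 14.6
tool_pos: [0.5555, -0.0741, 0.1116]
tool_rot: [-1.571, 0.0, -0.469]
contact_force: [-0.5, 0.5, 1.0]
opening: 0.0008
{'time': 14.7, 'qpos
t 14.7 pos [ 0.5555 -0.0741  0.1117] yaw -26.83 F [ 0.2  0.  -0.5] open 0.0002 tilt [ 0. -1.  0.] q6 [-0.27  0.52  1.58  0.    1.04 -1.37]
0.08764906038518726 268.3366259162153
```

View pics/g_wrist.png

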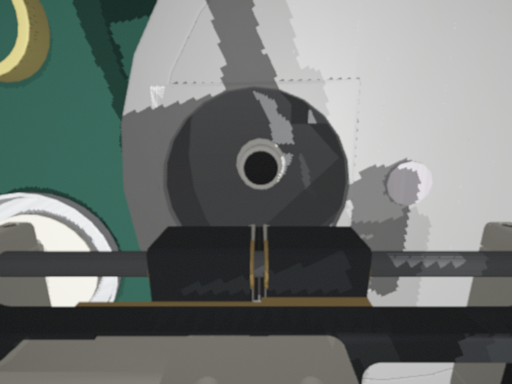

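View pics/g_z.png

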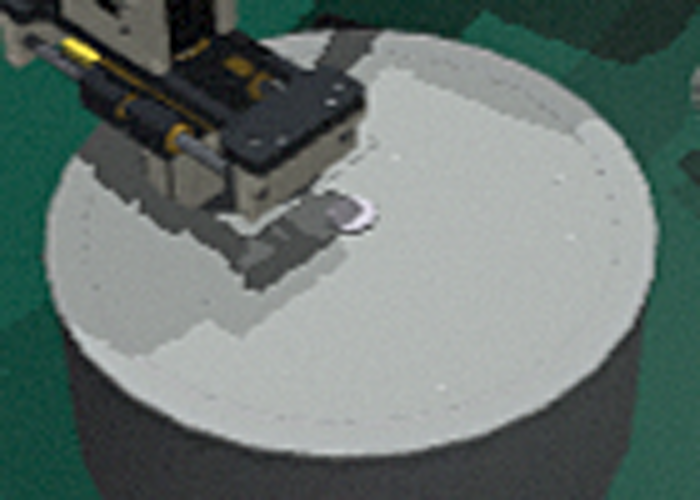

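The wrist view shows the port centred near (257,170) with a barrel top at (261,164), 48 px across. It looks low (roughly 60 mm), but I'll feel for it to be sure.

```bash
python3 - <<'E'
from geo import *
im,K,T=ld('g_wrist')
p=ray(K,T,[(165,180),(348,180),(258,88),(190,120),(325,120)],.124); print('port',circ(p)); 
for z in(.096,.066,.046):
    q=ray(K,T,[(236,164),(286,164),(261,139),(261,189)],z); print(z,q.mean(0).round(4),np.hypot(*(q[1]-q[0])).round(4))
E
python3 to.py .522 -.0585 .112
```

```text
port (array([ 0.5205, -0.0575]), np.float64(0.0482), np.float64(1.0))
0.096 [ 0.5146 -0.0518] 0.031
0.066 [ 0.5184 -0.0534] 0.0364
0.046 [ 0.5209 -0.0545] 0.04
t 14.7 pos [ 0.5555 -0.0741  0.1117] yaw -26.83 F [ 0.2  0.  -0.5] open 0.0002 tilt [ 0. -1.  0.] q6 [-0.27  0.52  1.58  0.    1.04 -1.37]
shift now-yaw cm [-3.69 -0.03 -0.12]
```

```bash
python3 -m crank '{"xyz":[[-1.3,0,0],[-1.5,0,0],[-1.1,0,0.1],[0,0,0.1],[0,0.6,0],[0,0.5,0],[0,0.4,0],[0,0,0]],"roll":[0,0,0,0,0,0,0,0]}';python3 to.py .5185 -.054 .080; python3 -m crank '{"xyz":[[0,0.4,0],[0,0.4,0],[0,0.4,0],[0,0.4,0],[0,0.3,0],[0,0,0]],"roll":[0,0,0,0,0,0]}'; python3 to.py
```

```text
time: 15.5
tool_pos: [0.5214, -0.0548, 0.0957]
tool_rot: [-1.571, 0.002, -0.468]
contact_force: [0.8, -0.3, -0.1]
opening: 0.0003
t 15.5 pos [ 0.5214 -0.0548  0.0957] yaw -26.8 F [ 0.8 -0.3 -0.1] open 0.0003 tilt [-0.002 -1.    -0.   ] q6 [-0.25  0.48  1.7   0.    0.96 -1.35]
shift now-yaw cm [-0.29  1.57 -0.05]
time: 16.1
tool_pos: [0.5214, -0.0547, 0.0772]
tool_rot: [-1.571, 0.001, -0.468]
contact_force: [0.1, -0.1, 0.2]
opening: 0.0003
t 16.1 pos [ 0.5214 -0.0547  0.0772] yaw -26.79 F [ 0.1 -0.1  0.2] open 0.0003 tilt [-0.001 -1.    -0.   ] q6 [-0.25  0.51  1.72  0.    0.91 -1.35]
```

No contact down to 77 mm above the bench at the barrel's spot, so bay_right does not hold the long barrel. Next is bay_far.

```bash
python3 -m crank '{"xyz":[[0,-1,0],[0,-1.4,0],[0,-1,0],[1,0,-0.15],[1.2,0,-0.1],[1,0,0],[0.4,0,0],[0.2,0,0]],"roll":[0,0,0,0,0,0,0,0]}';python3 to.py .5555 -.0741 .112; python3 -m crank '{"xyz":[[0.68,0,0.35],[0.68,0,0.35],[0.68,0,0.35],[0.68,0,0.35],[0.68,0,0.35],[0.68,0,0.35],[0.68,0,0.35],[0.68,0,0.35],[0.68,0,0.35]],"roll":[-5,-5,-5,-5,-5,-5,-5,-5,-5]}';python3 to.py; python3 - <<'E'
from cell import robot; import numpy as np
p=np.array(robot.observe()['tool_pos'][:2]); D=np.array([.558,.0135]); d=p-D; print(np.hypot(*d),np.degrees(np.arctan2(d[1],d[0]))%360)
E
```

```text
time: 16.9
tool_pos: [0.5547, -0.0744, 0.1113]
tool_rot: [-1.571, 0.001, -0.468]
contact_force: [-0.3, 0.3, -0.0]
opening: 0.0004
t 16.9 pos [ 0.5547 -0.0744  0.1113] yaw -26.81 F [-0.3  0.3 -0. ] open 0.0004 tilt [-0.001 -1.    -0.   ] q6 [-0.27  0.52  1.58  0.    1.04 -1.37]
shift now-yaw cm [ 0.06 -0.07  0.06]
time: 17.8
tool_pos: [0.6166, -0.0504, 0.1112]
tool_rot: [-1.57, 0.002, 0.322]
contact_force: [-1.5, -0.1, 0.3]
opening: 0.0007
t 17.8 pos [ 0.6166 -0.0504  0.1112] yaw 18.42 F [-1.5 -0.1  0.3] open 0.0007 tilt [-0.002 -1.     0.001] q6 [-0.21  0.62  1.4  -0.    1.12 -2.1 ]
0.08671926562370509 312.5176697300319
```

```bash
python3 -m crank '{"xyz":[[0.68,0,0.35],[0.68,0,0.35],[0.68,0,0.35],[0.68,0,0.35],[0.68,0,0.35],[0.68,0,0.35],[0.68,0,0.35],[0.34,0,0.17],[0.34,0,0.17],[0.34,0,0.17],[0.34,0,0.17],[0,0,0],[0,0,0]],"roll":[-5,-5,-5,-5,-5,-5,-5,-2.5,-2.5,-2.5,-2.5,0,0]}';python3 look.py h wrist|tail -1|cut -c1-20;python3 to.py; python3 - <<'E'
from cell import robot; import numpy as np
p=np.array(robot.observe()['tool_pos'][:2]); D=np.array([.558,.0135]); d=p-D; print(np.hypot(*d),np.degrees(np.arctan2(d[1],d[0]))%360)
E
```

```text
time: 19.1
tool_pos: [0.6447, 0.0103, 0.1115]
tool_rot: [-1.57, 0.0, 1.102]
contact_force: [-0.5, -0.5, 0.1]
opening: 0.0006
{'time': 19.15, 'qpo
t 19.15 pos [0.6449 0.0102 0.1116] yaw 63.15 F [-0.6  0.6  0.7] open 0.0003 tilt [-0. -1.  0.] q6 [-0.1   0.66  1.32  0.    1.16 -2.78]
0.0869125740340098 357.8561097419354
```

View pics/h_wrist.png

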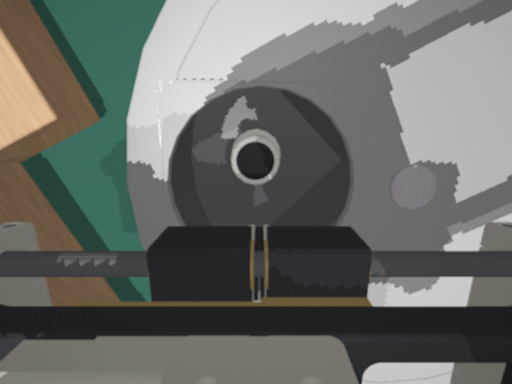

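```bash
python3 - <<'E'
from geo import *
im,K,T=ld('h_wrist')
p=ray(K,T,[(171,180),(351,180),(262,87),(195,120),(330,120)],.124); print('port',circ(p)); 
for z in(.096,.066,.046):
    q=ray(K,T,[(231,156),(280,156),(255,131),(255,181)],z); print(z,q.mean(0).round(4),np.hypot(*(q[1]-q[0])).round(4))
E
python3 to.py .628 -.0228 .112
```

```text
port (array([ 0.6248, -0.0228]), np.float64(0.0473), np.float64(1.0))
0.096 [ 0.6228 -0.0347] 0.0301
0.066 [ 0.6246 -0.0319] 0.0354
0.046 [ 0.6258 -0.0301] 0.0389
t 19.15 pos [0.6449 0.0102 0.1116] yaw 63.15 F [-0.6  0.6  0.7] open 0.0003 tilt [-0. -1.  0.] q6 [-0.1   0.66  1.32  0.    1.16 -2.78]
shift now-yaw cm [-3.71 -0.04  0.01]
```

```bash
python3 -m crank '{"xyz":[[-1.3,0,0],[-1.6,0,0],[-1.4,0,0],[-0.3,0,0],[0,0.6,0],[0,0.5,0],[0,0.4,0],[0,0,0]],"roll":[0,0,0,0,0,0,0,0]}';python3 to.py .6246 -.032 .080; python3 -m crank '{"xyz":[[0,0.4,0],[0,0.4,0],[0,0.4,0],[0,0.4,0],[0,0.3,0],[0,0,0]],"roll":[0,0,0,0,0,0]}'; python3 to.py
```

```text
time: 19.95
tool_pos: [0.6239, -0.0302, 0.0956]
tool_rot: [-1.569, 0.0, 1.104]
contact_force: [0.2, -0.3, 0.5]
opening: 0.0007
t 19.95 pos [ 0.6239 -0.0302  0.0956] yaw 63.24 F [ 0.2 -0.3  0.5] open 0.0007 tilt [-0.    -1.     0.002] q6 [-0.17  0.64  1.4   0.    1.1  -2.85]
shift now-yaw cm [-0.12  1.56 -0.15]
time: 20.55
tool_pos: [0.624, -0.0308, 0.0771]
tool_rot: [-1.57, 0.0, 1.103]
contact_force: [0.3, -0.3, -0.2]
opening: 0.0005
t 20.55 pos [ 0.624  -0.0308  0.0771] yaw 63.2 F [ 0.3 -0.3 -0.2] open 0.0005 tilt [-0.    -1.     0.001] q6 [-0.17  0.66  1.42  0.    1.06 -2.85]
```

No contact down to 77 mm here either, so the long barrel should be in bay_left. I'll raise, turn the tool half round inside the port because joint 6 is near its limit, and push on.

```bash
python3 -m crank '{"xyz":[[0,-1,0],[0,-1.4,0],[0,-1,0],[0.4,0,0],[0.5,0,0]],"roll":[0,0,0,0,0]}'; python3 -m crank '{"xyz":[[0,0,0],[0,0,0],[0,0,0],[0,0,0],[0,0,0],[0,0,0],[0,0,0],[0,0,0],[0,0,0],[0,0,0],[0,0,0],[0,0,0],[0,0,0],[0,0,0],[0,0,0],[0,0,0],[0,0,0],[0,0,0],[0,0,0],[0,0,0]],"roll":[8.2,8.2,8.2,8.2,8.2,8.2,8.2,8.2,8.2,8.2,8.2,8.2,8.2,8.2,8.2,8.2,8.2,8.2,8.2,8.2]}'; python3 to.py .6293 -.0228 .112 -117
```

```text
time: 21.05
tool_pos: [0.6287, -0.0227, 0.1125]
tool_rot: [-1.572, -0.001, 1.103]
contact_force: [0.6, -0.6, 0.3]
opening: 0.0008
time: 23.05
tool_pos: [0.6281, -0.0222, 0.111]
tool_rot: [-1.572, 0.0, -1.765]
contact_force: [-0.9, 0.0, -0.0]
opening: 0.0002
t 23.05 pos [ 0.6281 -0.0222  0.111 ] yaw -101.11 F [-0.9  0.  -0. ] open 0.0002 tilt [-0.    -1.    -0.001] q6 [-0.16  0.63  1.37  0.    1.14  0.04]
shift now-yaw cm [ 0.03 -0.1   0.13]
roll 15.89 shift after-roll cm [-0.   -0.1   0.13]
```

```bash
python3 -m crank '{"xyz":[[0,0,0],[0,0,0.1],[-1,0,0],[-1.2,0,0],[-0.9,0,0],[-0.3,0,0],[-0.2,0,0]],"roll":[8,8,0,0,0,0,0]}';python3 to.py .6449 .0102 .112; python3 -m crank '{"xyz":[[-0.68,0,-0.35],[-0.68,0,-0.35],[-0.68,0,-0.35],[-0.68,0,-0.35],[-0.68,0,-0.35],[-0.68,0,-0.35],[-0.68,0,-0.35],[-0.68,0,-0.35],[-0.68,0,-0.35]],"roll":[-5,-5,-5,-5,-5,-5,-5,-5,-5]}';python3 to.py; python3 - <<'E'
from cell import robot; import numpy as np
p=np.array(robot.observe()['tool_pos'][:2]); D=np.array([.558,.0135]); d=p-D; print(np.hypot(*d),np.degrees(np.arctan2(d[1],d[0]))%360)
E
```

```text
time: 23.75
tool_pos: [0.6456, 0.0097, 0.1115]
tool_rot: [-1.571, -0.0, -2.036]
contact_force: [-0.7, -0.9, -0.3]
opening: 0.0007
t 23.75 pos [0.6456 0.0097 0.1115] yaw -116.68 F [-0.7 -0.9 -0.3] open 0.0007 tilt [ 0. -1. -0.] q6 [-0.1   0.66  1.32 -0.    1.16  0.36]
shift now-yaw cm [-0.01 -0.05 -0.08]
time: 24.65
tool_pos: [0.6222, 0.0717, 0.1119]
tool_rot: [-1.57, -0.001, -1.249]
contact_force: [0.5, -0.2, 0.3]
opening: 0.0004
t 24.65 pos [0.6222 0.0717 0.1119] yaw -71.56 F [ 0.5 -0.2  0.3] open 0.0004 tilt [ 0.001 -1.     0.001] q6 [-0.01  0.63  1.38 -0.    1.13 -0.33]
0.08670328872115278 42.18241048449882
```

```bash
python3 -m crank '{"xyz":[[-0.68,0,-0.35],[-0.68,0,-0.35],[-0.68,0,-0.35],[-0.68,0,-0.35],[-0.68,0,-0.35],[-0.68,0,-0.35],[-0.68,0,-0.35],[-0.34,0,-0.17],[-0.34,0,-0.17],[-0.34,0,-0.17],[-0.34,0,-0.17],[0,0,0],[0,0,0]],"roll":[-5,-5,-5,-5,-5,-5,-5,-2.5,-2.5,-2.5,-2.5,0,0]}';python3 look.py i wrist scene|tail -1|cut -c1-20;python3 to.py; python3 - <<'E'
from cell import robot; import numpy as np
p=np.array(robot.observe()['tool_pos'][:2]); D=np.array([.558,.0135]); d=p-D; print(np.hypot(*d),np.degrees(np.arctan2(d[1],d[0]))%360)
from geo import *
im,K,T=ld('i_scene')
cv2.imwrite('pics/i_z.png',cv2.resize(im[145:265,165:325],None,fx=5,fy=5,interpolation=cv2.INTER_CUBIC))
E
```

```text
time: 25.95
tool_pos: [0.5613, 0.0995, 0.1119]
tool_rot: [-1.571, -0.0, -0.469]
contact_force: [0.3, -0.2, -0.4]
opening: 0.0003
{'time': 26.05, 'qpo
t 26.05 pos [0.5612 0.0995 0.1117] yaw -26.84 F [-0.1  0.3 -0.1] open 0.0004 tilt [ 0. -1.  0.] q6 [ 0.04  0.54  1.55  0.    1.05 -1.06]
0.08606449702369716 87.83854537346396
```

View pics/i_wrist.png

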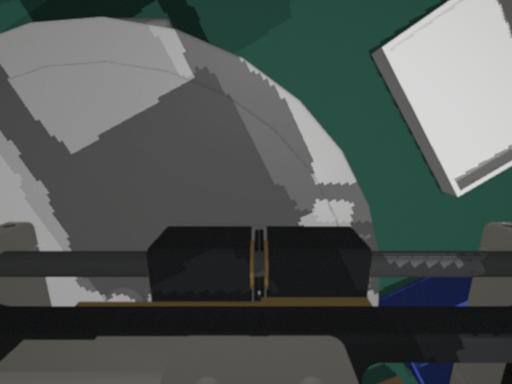

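View pics/i_z.png

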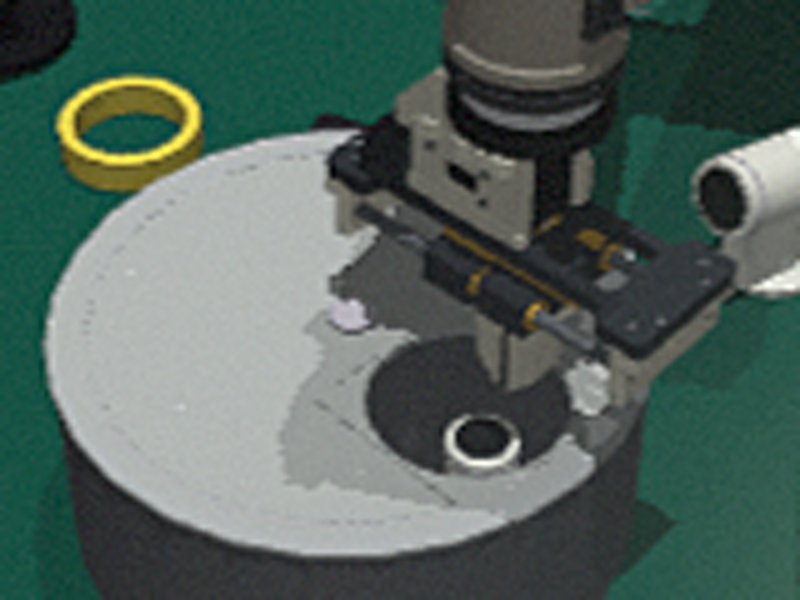

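The scene crop shows the port over bay_left with a high barrel top at scene (261,233), close under the lid. I'll locate it and then feel it.

```bash
python3 - <<'E'
from geo import *
im,K,T=ld('i_scene')
f=lambda p:(np.array(p)+.5)/5-.5+[165,145]
for z in(.096,.066): 
    q=ray(K,T,f([(443,440),(521,440),(481,411),(481,465)]),z); print(z,q.mean(0).round(4),np.hypot(*(q[1]-q[0])).round(4))
print('port',circ(ray(K,T,f([(366,400),(420,345),(385,445),(425,470),(575,400)]),.124)))
E
python3 to.py .5943 .0848 .112
```

```text
0.096 [0.595  0.0906] 0.0379
0.066 [0.5677 0.0845] 0.0394
port (array([0.6002, 0.0865]), np.float64(0.0486), np.float64(1.0))
t 26.05 pos [0.5612 0.0995 0.1117] yaw -26.84 F [-0.1  0.3 -0.1] open 0.0004 tilt [ 0. -1.  0.] q6 [ 0.04  0.54  1.55  0.    1.05 -1.06]
shift now-yaw cm [ 3.61 -0.03  0.18]
```

```bash
python3 -m crank '{"xyz":[[1.2,0,0.2],[1.4,0,0.2],[0.8,0.3,0.2],[0,0.4,0],[0,0.3,0],[0,0,0]],"roll":[0,0,0,0,0,0]}';python3 to.py .594 .09 .096; python3 -m crank '{"xyz":[[0,0.1,0],[0,0.1,0],[0,0.1,0],[0,0.1,0],[0,0.1,0],[0,0,0]],"roll":[0,0,0,0,0,0]}'; python3 to.py .594 .09 .07
```

```text
time: 26.65
tool_pos: [0.5932, 0.0898, 0.1008]
tool_rot: [-1.572, 0.002, -0.468]
contact_force: [-0.2, 0.6, -0.1]
opening: 0.0003
t 26.65 pos [0.5932 0.0898 0.1008] yaw -26.79 F [-0.2  0.6 -0.1] open 0.0003 tilt [-0.002 -1.    -0.001] q6 [ 0.02  0.6   1.47  0.    1.07 -1.08]
shift now-yaw cm [0.07 0.48 0.05]
time: 27.25
tool_pos: [0.5941, 0.0897, 0.0966]
tool_rot: [-1.571, 0.0, -0.468]
contact_force: [0.5, -0.1, 0.1]
opening: 0.0007
t 27.25 pos [0.5941 0.0897 0.0966] yaw -26.79 F [ 0.5 -0.1  0.1] open 0.0007 tilt [-0. -1.  0.] q6 [ 0.02  0.6   1.48  0.    1.06 -1.08]
shift now-yaw cm [-0.03  2.66  0.03]
```

```bash
python3 -m crank '{"xyz":[[0,0.1,0],[0,0.1,0],[0,0,0]],"roll":[0,0,0]}'; python3 to.py .594 .09 .07
```

```text
time: 27.55
tool_pos: [0.5949, 0.0897, 0.0963]
tool_rot: [-1.57, -0.002, -0.468]
contact_force: [-2.2, -0.1, 9.3]
opening: 0.0004
t 27.55 pos [0.5949 0.0897 0.0963] yaw -26.79 F [-2.2 -0.1  9.3] open 0.0004 tilt [ 0.002 -1.     0.001] q6 [ 0.02  0.6   1.48  0.    1.06 -1.08]
shift now-yaw cm [-0.1   2.63 -0.01]
```

The fingers touched at 96 mm with 9 N, so this is the 90 mm barrel. I'll back off, preset the opening to about 52 mm and take a precise look.

```bash
python3 -m crank '{"xyz":[[0,-1,0],[0,-2,0],[0,-1.8,0],[2,-0.5,0],[2,0,0],[0.5,0,0],[0,0,0],[0,0,0]],"roll":[0,0,0,0,0,0,0,0]}' -0.13 15;python3 look.py j wrist scene|tail -1|cut -c1-20;python3 to.py;  python3 - <<'E'
from geo import *
im,K,T=ld('j_scene')
cv2.imwrite('pics/j_z.png',cv2.resize(im[145:265,165:325],None,fx=5,fy=5,interpolation=cv2.INTER_CUBIC))
E
```

```text
time: 28.35
tool_pos: [0.6335, 0.0697, 0.1473]
tool_rot: [-1.571, 0.001, -0.468]
contact_force: [-0.1, 0.6, 0.1]
opening: 0.0517
{'time': 28.45, 'qpo
t 28.45 pos [0.6336 0.0698 0.1476] yaw -26.77 F [ 0.4 -0.4 -0. ] open 0.0516 tilt [-0.001 -1.    -0.   ] q6 [-0.01  0.61  1.3   0.    1.23 -1.11]
```

View pics/j_wrist.png

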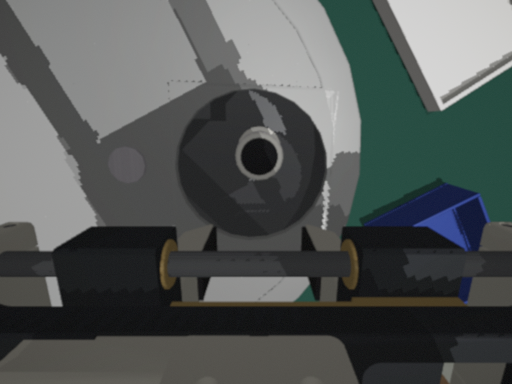

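View pics/j_z.png

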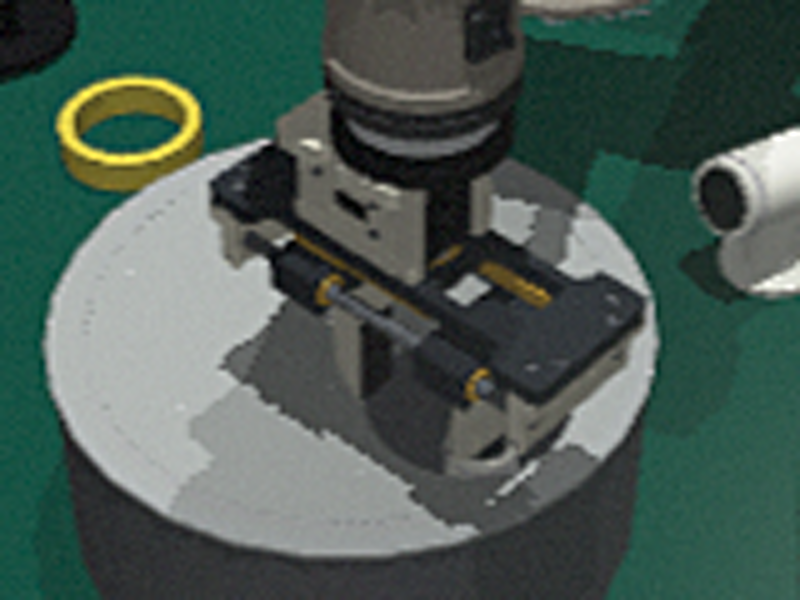

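```bash
python3 - <<'E'
from geo import *
im,K,T=ld('j_wrist')
print('port',circ(ray(K,T,[(179,165),(327,165),(253,90),(253,236),(205,108),(303,108)],.124)))
q=ray(K,T,[(235,155),(283,155),(259,128),(259,181)],.096); print(q.mean(0).round(4),np.hypot(*(q[1]-q[0])).round(4),np.hypot(*(q[2]-q[3])).round(4))
cv2.imwrite('pics/j_w.png',cv2.resize(im[75:250,165:340],None,fx=3.4,fy=3.4,interpolation=cv2.INTER_CUBIC))
E
python3 to.py .5937 .0887 .147 -27
```

```text
port (array([0.5933, 0.086 ]), np.float64(0.0478), np.float64(1.0))
[0.5902 0.0918] 0.0357 0.0391
t 28.45 pos [0.6336 0.0698 0.1476] yaw -26.77 F [ 0.4 -0.4 -0. ] open 0.0516 tilt [-0.001 -1.    -0.   ] q6 [-0.01  0.61  1.3   0.    1.23 -1.11]
shift now-yaw cm [-4.41  0.06 -0.11]
roll 0.23 shift after-roll cm [-4.41  0.06 -0.13]
```

View pics/j_w.png

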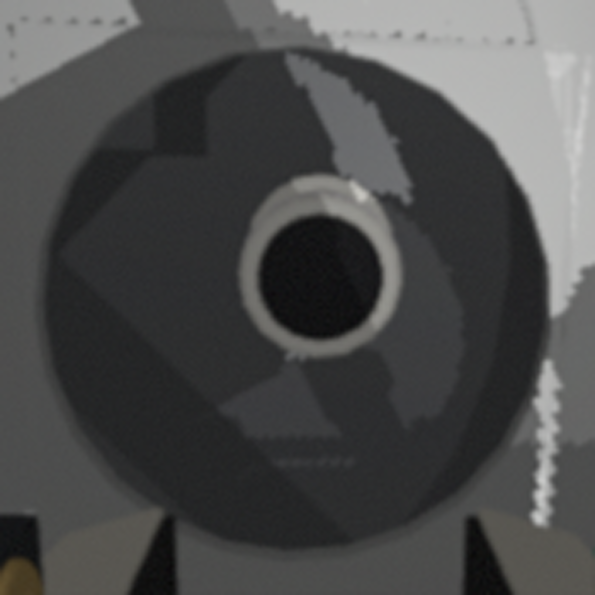

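```bash
python3 -m crank '{"xyz":[[-1,0,0],[-1.4,0,-0.1],[-1.4,0,0],[-0.6,0,0],[0,0,0],[0,0,0],[0,0,0],[0,0,0],[0,0,0]],"roll":[7.9,7.9,7.9,7.9,7.9,7.9,7.9,7.9,0]}' -0.043;python3 to.py .593 .0902 .147 -90;python3 look.py k wrist side|tail -1|cut -c1-20
```

```text
time: 29.35
tool_pos: [0.5987, 0.0955, 0.1478]
tool_rot: [-1.571, 0.0, -1.571]
contact_force: [-0.8, 0.1, 0.6]
opening: 0.0478
t 29.35 pos [0.5987 0.0955 0.1478] yaw -90.03 F [-0.8  0.1  0.6] open 0.0478 tilt [-0. -1. -0.] q6 [0.03 0.56 1.4  0.   1.18 0.03]
shift now-yaw cm [ 0.53  0.08 -0.57]
roll -0.03 shift after-roll cm [ 0.53  0.08 -0.57]
{'time': 29.45, 'qpo
```

View pics/k_wrist.png

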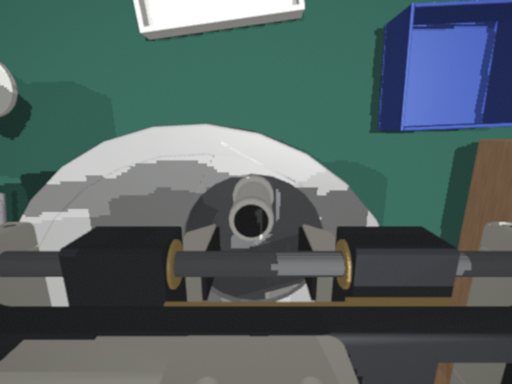

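```bash
python3 - <<'E'
from geo import *
im,K,T=ld('k_wrist')
print(T[:3,3])
print('barrel',ray(K,T,[(229,219),(274,219),(251.5,219)],.096).round(4).tolist())
print('port',circ(ray(K,T,[(185.5,232),(324,232),(253,175),(205,192),(300,188),(270,301)],.124)))
cv2.imwrite('pics/k_w.png',cv2.resize(im[120:310,160:345],None,fx=3.2,fy=3.2,interpolation=cv2.INTER_CUBIC))
E
```

```text
[0.59746648 0.16458068 0.30421228]
barrel [[0.5739, 0.0931], [0.6095, 0.0931], [0.5917, 0.0931]]
port (array([0.5947, 0.0856]), np.float64(0.0486), np.float64(1.0))
```

View pics/k_w.png

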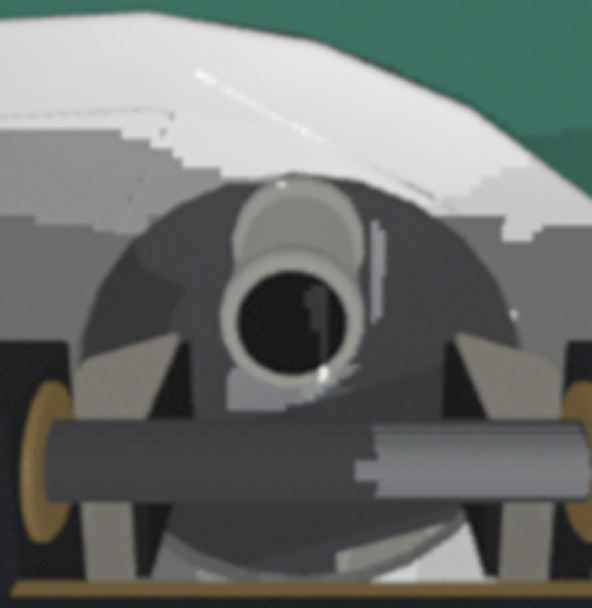

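```bash
python3 -m crank '{"xyz":[[0.3,0,-0.3],[0.2,0,-0.27],[0,0.8,0],[0,0.8,0],[0,0.8,0],[0,0.5,0],[0,0,0]],"roll":[0,0,0,0,0,0,0]}';python3 to.py .593 .0905 .07; python3 -m crank '{"xyz":[[0,0.6,0],[0,0.6,0],[0,0,0]],"roll":[0,0,0]}';python3 to.py .593 .0905 .07
```

```text
time: 30.15
tool_pos: [0.5929, 0.0901, 0.1174]
tool_rot: [-1.573, 0.0, -1.571]
contact_force: [1.2, -0.4, -0.2]
opening: 0.0476
t 30.15 pos [0.5929 0.0901 0.1174] yaw -89.98 F [ 1.2 -0.4 -0.2] open 0.0476 tilt [-0.    -1.    -0.002] q6 [0.02 0.58 1.46 0.   1.11 0.02]
shift now-yaw cm [-0.04  4.74  0.02]
time: 30.45
tool_pos: [0.593, 0.0901, 0.1057]
tool_rot: [-1.572, 0.0, -1.571]
contact_force: [-0.0, 0.3, -0.2]
opening: 0.0477
t 30.45 pos [0.593  0.0901 0.1057] yaw -89.99 F [-0.   0.3 -0.2] open 0.0477 tilt [-0.    -1.    -0.002] q6 [0.02 0.59 1.47 0.   1.08 0.02]
shift now-yaw cm [-0.04  3.57  0.01]
```

```bash
python3 -m crank '{"xyz":[[0,0.5,0],[0,0.5,0],[0,0.5,0],[0,0.5,0],[0,0,0]],"roll":[0,0,0,0,0]}';python3 -m crank '{"xyz":[[0,0.5,0],[0,0.5,0],[0,0.5,0],[0,0,0]],"roll":[0,0,0,0]}'; python3 -m crank '{"xyz":[[0,0,0],[0,0,0],[0,0,0],[0,0,0],[0,0,0]],"roll":[0,0,0,0,0]}' 1 25; python3 to.py .593 .0905 .21
```

```text
time: 30.95
tool_pos: [0.593, 0.0901, 0.0858]
tool_rot: [-1.572, 0.0, -1.571]
contact_force: [-0.6, -0.0, 0.3]
opening: 0.0478
time: 31.35
tool_pos: [0.593, 0.0901, 0.0708]
tool_rot: [-1.572, 0.0, -1.571]
contact_force: [-0.6, -0.0, -0.3]
opening: 0.048
time: 31.85
tool_pos: [0.5936, 0.0901, 0.0719]
tool_rot: [-1.57, 0.0, -1.571]
contact_force: [-1.1, 0.3, -0.1]
opening: 0.0346
t 31.85 pos [0.5936 0.0901 0.0719] yaw -89.99 F [-1.1  0.3 -0.1] open 0.0346 tilt [-0. -1.  0.] q6 [0.02 0.63 1.5  0.   1.01 0.02]
shift now-yaw cm [ -0.04 -13.81  -0.06]
```

```bash
python3 -m crank '{"xyz":[[0,0,0],[0,0,0],[0,-0.3,0],[0,-0.7,0],[0,-1,0],[0,0,0]],"roll":[0,0,0,0,0,0]}';python3 to.py; python3 -m crank '{"xyz":[[0,-1,0],[0,-1.5,0],[0,-2,0],[0,-2,0],[0,-2,0],[0,-2,0],[0,-1.5,0],[0,-1,0],[0,0,0]],"roll":[0,0,0,0,0,0,0,0,0]}';python3 to.py .561 .31 .22;python3 look.py l scene side|tail -1|cut -c1-20
```

```text
time: 32.45
tool_pos: [0.5947, 0.0902, 0.0937]
tool_rot: [-1.567, 0.0, -1.571]
contact_force: [-0.2, -0.5, -0.9]
opening: 0.0345
t 32.45 pos [0.5947 0.0902 0.0937] yaw -89.99 F [-0.2 -0.5 -0.9] open 0.0345 tilt [-0.    -1.     0.003] q6 [0.02 0.61 1.48 0.   1.05 0.02]
time: 33.35
tool_pos: [0.5941, 0.0902, 0.2234]
tool_rot: [-1.568, 0.0, -1.571]
contact_force: [-0.0, 0.3, -1.4]
opening: 0.0345
t 33.35 pos [0.5941 0.0902 0.2234] yaw -89.99 F [-0.   0.3 -1.4] open 0.0345 tilt [-0.    -1.     0.003] q6 [0.02 0.48 1.31 0.   1.34 0.02]
shift now-yaw cm [-21.99   0.34  -3.31]
{'time': 33.45, 'qpo
```

View pics/l_scene.png

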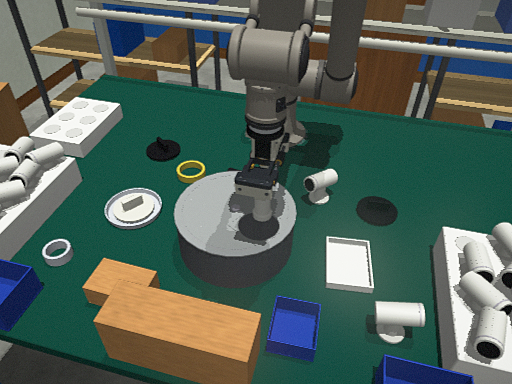

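View pics/l_side.png

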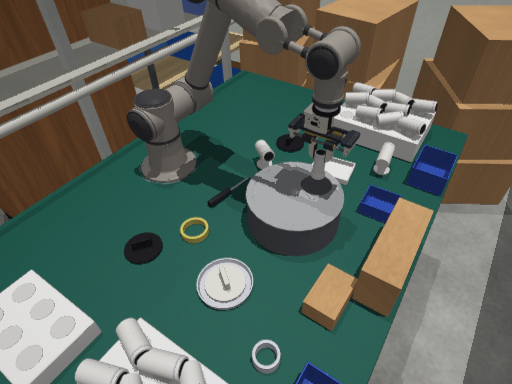

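```bash
python3 -m crank '{"xyz":[[-1,0,0],[-2,0,-0.5],[-3,0,-0.5],[-3,0,-0.5],[-3,0,-0.5],[-3,0,-0.5],[-3,0,-0.5],[-2.4,0,-0.4],[-1.5,0,0],[0,0,0],[0,0,0]],"roll":[0,0,0,0,0,0,0,0,0,0,0]}';python3 to.py .56 .309 .0705 ; python3 -m crank '{"xyz":[[0,1,0],[0,2.5,0],[0,3,0],[0,2.5,0],[0,2,0],[0,1,0],[0,0,0],[0,0,0]],"roll":[0,0,0,0,0,0,0,0]}'; python3 to.py .56 .309 .0705;python3 look.py m scene side|tail -1|cut -c1-20; python3 - <<'E'
from geo import *
a=ld('m_scene')[0][185:305,290:420];b=ld('m_side')[0][90:210,280:410]
cv2.imwrite('pics/m_z.png',cv2.resize(np.hstack([a,b]),None,fx=3,fy=3,interpolation=cv2.INTER_CUBIC))
E
```

```text
time: 34.55
tool_pos: [0.5595, 0.3087, 0.2211]
tool_rot: [-1.572, -0.001, -1.57]
contact_force: [-0.4, -0.2, -1.3]
opening: 0.0349
t 34.55 pos [0.5595 0.3087 0.2211] yaw -89.98 F [-0.4 -0.2 -1.3] open 0.0349 tilt [ 0.001 -1.    -0.001] q6 [ 0.38  0.56  1.19 -0.    1.4   0.38]
shift now-yaw cm [-0.05 15.06  0.06]
time: 35.35
tool_pos: [0.5601, 0.3088, 0.1025]
tool_rot: [-1.57, 0.0, -1.571]
contact_force: [0.4, 0.2, -1.2]
opening: 0.0353
t 35.35 pos [0.5601 0.3088 0.1025] yaw -90.03 F [ 0.4  0.2 -1.2] open 0.0353 tilt [-0.    -1.     0.001] q6 [0.38 0.66 1.35 0.   1.13 0.38]
shift now-yaw cm [-0.02  3.2  -0.02]
{'time': 35.45, 'qpo
```

View pics/m_z.png

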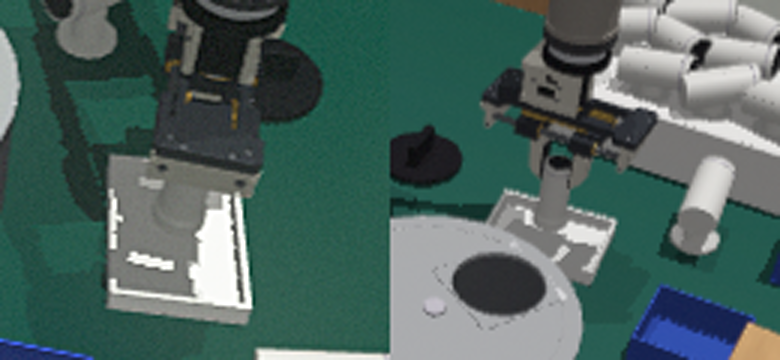

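The barrel is upright over the tray's interior in both views. I'll lower it the last 3 cm gently.

```bash
python3 -m crank '{"xyz":[[0,0.8,0],[0,0.8,0],[0,0.6,0],[0,0.4,0],[0,0.2,0],[0,0.1,0],[0,0,0]],"roll":[0,0,0,0,0,0,0]}';python3 -m crank '{"xyz":[[0,0.1,0],[0,0.1,0],[0,0.1,0],[0,0,0]],"roll":[0,0,0,0]}'; python3 to.py .56 .309 .0695
```

```text
time: 36.15
tool_pos: [0.5595, 0.3091, 0.0727]
tool_rot: [-1.571, 0.0, -1.571]
contact_force: [0.4, -0.4, -1.1]
opening: 0.035
time: 36.55
tool_pos: [0.5596, 0.3092, 0.0699]
tool_rot: [-1.571, 0.0, -1.571]
contact_force: [0.7, -0.0, -0.3]
opening: 0.035
t 36.55 pos [0.5596 0.3092 0.0699] yaw -89.99 F [ 0.7 -0.  -0.3] open 0.035 tilt [-0. -1.  0.] q6 [0.38 0.7  1.38 0.   1.07 0.38]
shift now-yaw cm [0.02 0.04 0.04]
```

```bash
python3 -m crank '{"xyz":[[0,0.1,0],[0,0,0],[0,0,0]],"roll":[0,0,0]}'; python3 to.py
```

```text
time: 36.85
tool_pos: [0.5596, 0.3093, 0.0698]
tool_rot: [-1.57, 0.001, -1.571]
contact_force: [-2.1, -0.8, 5.6]
opening: 0.0348
t 36.85 pos [0.5596 0.3093 0.0698] yaw -89.99 F [-2.1 -0.8  5.6] open 0.0348 tilt [-0.001 -1.     0.001] q6 [0.39 0.7  1.38 0.   1.07 0.38]
```

Contact at 5.6 N, so the barrel stands on the tray floor. I'll ease off slightly, open, retreat and check.

```bash
python3 -m crank '{"xyz":[[0,-0.05,0],[0,0,0],[0,0,0],[0,0,0],[0,0,0],[0,0,0]],"roll":[0,0,0,0,0,0]}' -0.2; python3 to.py; python3 -m crank '{"xyz":[[0,-0.5,0],[0,-1.5,0],[0,-3,0],[0,-3,0],[0,-4,0],[0,-3,0],[-3,0,0],[-4,0,-3],[-4,0,-3],[-2,0,-2],[0,0,0],[0,0,0]],"roll":[0,0,0,0,0,0,0,0,0,0,0,0]}'; python3 look.py n scene side|tail -1|cut -c1-20; python3 to.py
```

```text
time: 37.45
tool_pos: [0.5595, 0.3091, 0.0691]
tool_rot: [-1.571, 0.0, -1.571]
contact_force: [-0.1, 0.1, 0.2]
opening: 0.0554
t 37.45 pos [0.5595 0.3091 0.0691] yaw -89.99 F [-0.1  0.1  0.2] open 0.0554 tilt [-0. -1. -0.] q6 [0.38 0.7  1.38 0.   1.07 0.38]
time: 38.65
tool_pos: [0.4792, 0.4393, 0.2196]
tool_rot: [-1.57, -0.0, -1.569]
contact_force: [0.5, -0.1, -0.1]
opening: 0.0552
{'time': 38.75, 'qpo
t 38.75 pos [0.4803 0.4383 0.2194] yaw -90.05 F [-0.9 -0.7 -0.3] open 0.0555 tilt [ 0.    -1.     0.001] q6 [ 0.62  0.58  1.15 -0.    1.41  0.62]
```

View pics/n_scene.png

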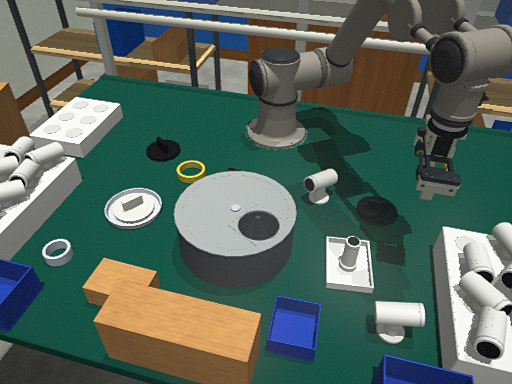

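View pics/n_side.png

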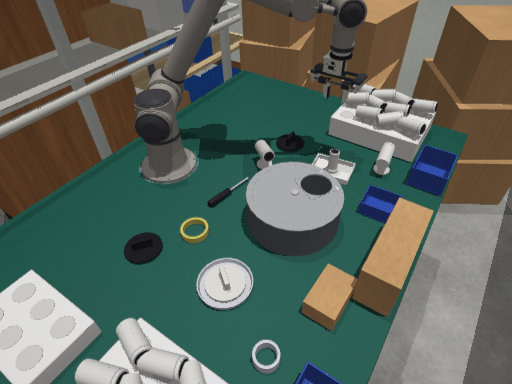

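The barrel stands upright in the tray at scene (350,253). The cap lies in the dish at (133,207), and the other things look unmoved.

```bash
python3 -c "
from cell import robot; print(robot.hand_in()); print(robot.observe()['time'])"
```

```text
the job is handed in; nothing more can be done
None
the job is handed in; nothing more can be done
```

The job is done and handed in at about 39 s of the 72 s allowed. The cap lies flat in the round dish, and the longest barrel stands upright in the white tray.

- **Cap:** I lifted it by its bar and lowered it until about 5 N showed on the dish floor. The picture after release shows it concentric with the dish.
- **Feeling the bays:** I pushed the lid round counter-clockwise with shut fingers dipped 12 to 13 mm into the port. In bay_right and bay_far nothing touched down to 77 mm above the bench. In bay_left the fingers met a top at 96 mm with 9 N, so that one was the 90 mm barrel.
- **Barrel:** I lifted it out through the port, lowered it into the tray until about 6 N showed on the floor, and released it.
- **Last checks:** The final scene and side pictures show the barrel upright in the tray, the cap in the dish, the other things apparently where they were, and the robot clear.

The two shorter barrels were never touched, but I did not look at them again after feeling their bays. The camera estimates of the drum and port disagreed by a few millimetres, up to about 6 mm for one port reading. The finger opening read 35 mm on the 36 mm barrel, and neither mattered. The largest wrist force I read was 9 N, and no other check failed.

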